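Wash shock air cans and build them a drying crib

ROBOT

A 6-joint arm with a two-finger parallel gripper is mounted at the origin on the work surface. World frame = base frame: x ahead of the robot, y to its left, z up, the work surface at z = 0. Lengths are in mm, angles in rad, forces in N, time in s.
With the tool pointing down it reaches from about 350 to 975 mm from the base axis. Payload 4.9 kg.
Tool frame: the origin (TCP) lies between the finger pads; the fingertips stand 22 mm ahead of it and the grasp point (between the pads) lies 3 mm ahead of it (tcp_to_tips is the distance from the TCP to the fingertips, in mm); z points along the fingers, y is the line along which they close (so a half turn about z gives the same grasp; the last joint's range is limited). The gripper opens to 85 mm and grips with 20 to 120 N. Pads are 22 mm wide; open, the fingers measure 114 mm over their backs; the gripper's body (76 mm by 85 mm) begins 54 mm behind the grasp point. The pads swing forward as they close: fully open they stand 13 mm farther back than shut.
Start: joints at [-1.358, 0.053, 1.613, -0, 1.476, -0.119], TCP at [203.585, -590.893, 253.304] pointing down, gripper open.
Joint ranges: [-3.01, 3.01], [-1.01, 2.22], [0.06, 2.58], [-1.02, 4.17], [0.09, 2.62], [-3.14, 3.14]. Speed limits (rad/s): [2.57, 2.57, 3.14, 3.14, 3.14, 3.14].

INTERFACE

Orientations are given as a 3x3 rotation matrix whose columns are the frame's x, y, z axes.
In Python, from plant import state, read_camera, finish_job, tcp_to_tips gives the robot as it stands. The module is installed in compiled form; this text tells all that it offers.
- The arm moves only by the tool step_arm, never from a script. Its argument "steps" is text: rows parted by semicolons, each of 4 numbers parted by spaces: the shift along the world's x, y, z each as a share of 0.8 m, from -1 to 1, then the turn about the world's z as a share of 45 degrees, from -1 to 1. A call has 1 to 8 rows; each row is the pose to reach, as a shift and turn from the pose commanded when the call began; what a row does not reach only later rows make up. A row lasts 1/12 s, in which the tool goes at most 41.7 mm and 7.16 degrees, less where a joint would pass 70% of its speed; a pose out of reach is approached as far as the arm can. A call with a number of a shift or a turn outside -1 to 1 is refused whole. A call with a gripper value outside its range is refused whole. "fingers" is the opening, from -1 (shut) to 1 (fully open), set as the call begins (left out, the last holds). The fingers move at their own pace and stop on an object; "grip_force" is the grip in N (left out, the last holds). Time passes only in rows, so rows that repeat a pose let the fingers close. It gives the time, the measured TCP pose, the force, the opening and the grip force at its end, in the units of the state.
- state(): the state, without advancing time (a new reading comes with each control period).
- read_camera(name): name is "scene" or "side" or "wrist"; returns a dict with "color" (480x640x3 uint8, red, green, blue), "range_z" (480x640 float32, mm along the optical axis (not along the pixel's ray), 0 where there is no reading), "camera_matrix" (3x3 intrinsics, pixels), "world_from_camera" (4x4, takes a point from camera to world coordinates). Camera axes: x right, y down, z forward; pixel columns grow to the right and rows downward; lengths in mm; the calibration is good to about 2 mm. A picture is of the moment at which its call begins.
- finish_job(): hands the job in; it is judged then, once.
The state is a dict: "time": time; "joint_pos": joint angles; "joint_vel": joint speeds; "tau": joint torques, N m; "tool_pos": TCP position; "tcp_rot": TCP orientation; "contact_force": force on the tool from outside, world axes, zero at the start; "torque": the same for the moment, N m; "grip_width": opening from 0.0 (shut) to 1.0 (fully open); "finger_force": force on a finger pad.
Only numpy, scipy, OpenCV 4.12 (cv2) and the standard library are available. Lean on these libraries where they do the work, as an engineer would, in place of code of your own. Each camera call takes 0.05 s, during which the arm holds its last target. There are 200 camera calls.

TASK

Clean the aluminium shock cans (one or two of them are on the bench) and set them to drain: take the bottle brush, press its bristle end down on the plunger dispenser's dish right to the stop to wet it, then scrub inside each can, the taller one first, with at least two full strokes up and down that reach the bottom, and stand the brush back upright in its holder. On the rubber mat build a two-layer crib from the four wooden slats, square with the mat and centred on it: two slats parallel with a gap of about two slat widths, and two across them with a gap of about one slat width. Stand every can upright on the crib, astride the gap so that it rests on both top slats, clear of the slats' ends, and leave the other tools and parts where they lie.

Things in the scene. Friction and masses are not known exactly. Their poses are not given: they have to be found in the camera images.
- mat: Black rubber mat, 180 x 180 x 4 mm, fixed to the bench, on which the crib is built. Origin: centre of its underside, on the bench; x and y along its sides, its top at 4 mm.
- board: Grey plastic board, 310 (its x) x 190 (its y) x 8 mm, fixed, on which the four slats lie side by side at the start, about 70 mm apart, along its y. Origin: centre of its underside.
- slat1: Plain wooden slat, 30 (its x) x 160 (its y, lengthwise) x 18 mm (z), about 70 g, loose; all four are alike. Origin: centre of its underside.
- slat2: Plain wooden slat, 30 (its x) x 160 (its y, lengthwise) x 18 mm (z), about 70 g, loose; all four are alike. Origin: centre of its underside.
- slat3: Plain wooden slat, 30 (its x) x 160 (its y, lengthwise) x 18 mm (z), about 70 g, loose; all four are alike. Origin: centre of its underside.
- slat4: Plain wooden slat, 30 (its x) x 160 (its y, lengthwise) x 18 mm (z), about 70 g, loose; all four are alike. Origin: centre of its underside.
- can_tall: Straight round bare-aluminium cup, open at the top, outside diameter 54 mm, inside 48 mm, 95 mm tall, floor 5 mm thick, about 180 g; loose, stands upright on the bench. Origin: centre of its underside, z up. May be absent.
- can_mid: Straight round bare-aluminium cup, open at the top, outside diameter 54 mm, inside 48 mm, 80 mm tall, floor 5 mm thick, about 180 g; loose, stands upright on the bench. Origin: centre of its underside, z up. May be absent.
- can_short: Straight round bare-aluminium cup, open at the top, outside diameter 54 mm, inside 48 mm, 65 mm tall, floor 5 mm thick, about 180 g; loose, stands upright on the bench. Origin: centre of its underside, z up. May be absent.
- brush: Bottle brush, 185 mm long, 90 g, standing upright in its holder, bristles down. Origin: centre of the bristle end (the lowest point when upright); z runs along it to the handle. Bristle head (stiff in the simulation) 32 mm diameter from z = 0 to 70 mm, 6 mm wire stem to 115 mm, round wooden handle of 20 mm diameter from 115 to 185 mm.
- holder: Black round plastic pot, fixed, the brush's holder: 54 mm outside, 42 mm inside diameter, 80 mm tall, on an 84 mm foot disc 4 mm thick (seen only), floor 6 mm thick. Origin: centre of its underside. The brush stands in it by itself on its flat bristle end.
- dish_top (a point): Centre of the top face of the plunger dispenser's dish: a dark steel disc, 64 mm across with a bead of 3 mm studs (seen only) near its rim, on a fixed round steel can 80 mm across; the dish top is 98 mm above the bench at rest. Pushing it straight down wets whatever presses on it.
- plunger (a joint): Travel of the dispenser's dish in m: 0 = up at rest, 0.016 = down at its stop. A spring lifts it; holding it at the stop takes about 6 N.
- screwdriver: Screwdriver lying on the bench (leave alone).
- wrench: Steel wrench lying near the robot (leave alone).
- grease_jar: White jar, 60 mm across, 60 mm tall (leave alone).
- bearing: Steel bearing ring, 44 mm across, 12 mm tall (leave alone).
- coil: Orange sleeve, 56 mm across, 50 mm tall (leave alone).
- hammer: Hammer lying on the bench (leave alone).
Mind the look-alikes: they are no part of the job. Leave any green or orange look-alike of the can_tall alone.

How it is judged (in metres and radians):
On the way, in this order (a step that is already met when the one before it is completed fails the run):
1. the dispenser's dish is pressed down to its stop with the brush's bristle end (value of joint plunger above 0.0135 m and horizontal distance between brush and dish_top below 0.028 m and z of brush in the frame of dish_top between -0.005 and 0.006 m), for 0.1 s.
2. brush down at the floor of the tall can (z of brush in the frame of can_tall between 0 and 0.015 m and horizontal distance between brush and can_tall below 0.024 m), for 0.05 s.
3. brush drawn up at least 37 mm off the floor, in line with the tall can (z of brush in the frame of can_tall above 0.042 m and horizontal distance between brush and can_tall below 0.024 m), for 0.05 s.
4. brush down at the floor of the tall can a second time (all of step 2), for 0.05 s.
5. brush down at the floor of the middle can (z of brush in the frame of can_mid between 0 and 0.015 m and horizontal distance between brush and can_mid below 0.024 m), for 0.05 s.
6. brush drawn up at least 37 mm off the floor, in line with the middle can (z of brush in the frame of can_mid above 0.042 m and horizontal distance between brush and can_mid below 0.024 m), for 0.05 s.
7. brush down at the floor of the middle can a second time (all of step 5), for 0.05 s.
8. brush down at the floor of the short can (z of brush in the frame of can_short between 0 and 0.015 m and horizontal distance between brush and can_short below 0.024 m), for 0.05 s.
9. brush drawn up at least 37 mm off the floor, in line with the short can (z of brush in the frame of can_short above 0.042 m and horizontal distance between brush and can_short below 0.024 m), for 0.05 s.
10. brush down at the floor of the short can a second time (all of step 8), for 0.05 s.
At the end, for the whole second after the job is handed in: Brush upright in its holder. Slats square to the mat (0.2 rad), centred lengthwise to 25 mm: two on it 31 to 60 mm either side of its centre, two across on top 16 to 43 mm. Each can upright on the top pair, within 14 mm of the line between them, 70 mm along. At rest (horizontal distance between brush and holder below 0.012 m and z of brush in the frame of holder below 0.012 m and angle between brush's own z axis and vertical below 0.2 rad and ((((z of slat1 in the frame of mat between 0 and 0.009 m and angle between the y axis of slat1 and the x axis of mat, either way round below 0.2 rad and x of slat1 in the frame of mat between -0.025 and 0.025 m and y of slat1 in the frame of mat between 0.031 and 0.06 m) or (z of slat1 in the frame of mat between 0 and 0.009 m and angle between the y axis of slat1 and the x axis of mat, either way round below 0.2 rad and x of slat1 in the frame of mat between -0.025 and 0.025 m and y of slat1 in the frame of mat between -0.06 and -0.031 m) or (z of slat1 in the frame of mat between 0.018 and 0.027 m and angle between the y axis of slat1 and the y axis of mat, either way round below 0.2 rad and y of slat1 in the frame of mat between -0.025 and 0.025 m and x of slat1 in the frame of mat between 0.016 and 0.043 m) or (z of slat1 in the frame of mat between 0.018 and 0.027 m and angle between the y axis of slat1 and the y axis of mat, either way round below 0.2 rad and y of slat1 in the frame of mat between -0.025 and 0.025 m and x of slat1 in the frame of mat between -0.043 and -0.016 m)) and ((z of slat2 in the frame of mat between 0 and 0.009 m and angle between the y axis of slat2 and the x axis of mat, either way round below 0.2 rad and x of slat2 in the frame of mat between -0.025 and 0.025 m and y of slat2 in the frame of mat between 0.031 and 0.06 m) or (z of slat2 in the frame of mat between 0 and 0.009 m and angle between the y axis of slat2 and the x axis of mat, either way round below 0.2 rad and x of slat2 in the frame of mat between -0.025 and 0.025 m and y of slat2 in the frame of mat between -0.06 and -0.031 m) or (z of slat2 in the frame of mat between 0.018 and 0.027 m and angle between the y axis of slat2 and the y axis of mat, either way round below 0.2 rad and y of slat2 in the frame of mat between -0.025 and 0.025 m and x of slat2 in the frame of mat between 0.016 and 0.043 m) or (z of slat2 in the frame of mat between 0.018 and 0.027 m and angle between the y axis of slat2 and the y axis of mat, either way round below 0.2 rad and y of slat2 in the frame of mat between -0.025 and 0.025 m and x of slat2 in the frame of mat between -0.043 and -0.016 m)) and ((z of slat3 in the frame of mat between 0 and 0.009 m and angle between the y axis of slat3 and the x axis of mat, either way round below 0.2 rad and x of slat3 in the frame of mat between -0.025 and 0.025 m and y of slat3 in the frame of mat between 0.031 and 0.06 m) or (z of slat3 in the frame of mat between 0 and 0.009 m and angle between the y axis of slat3 and the x axis of mat, either way round below 0.2 rad and x of slat3 in the frame of mat between -0.025 and 0.025 m and y of slat3 in the frame of mat between -0.06 and -0.031 m) or (z of slat3 in the frame of mat between 0.018 and 0.027 m and angle between the y axis of slat3 and the y axis of mat, either way round below 0.2 rad and y of slat3 in the frame of mat between -0.025 and 0.025 m and x of slat3 in the frame of mat between 0.016 and 0.043 m) or (z of slat3 in the frame of mat between 0.018 and 0.027 m and angle between the y axis of slat3 and the y axis of mat, either way round below 0.2 rad and y of slat3 in the frame of mat between -0.025 and 0.025 m and x of slat3 in the frame of mat between -0.043 and -0.016 m)) and ((z of slat4 in the frame of mat between 0 and 0.009 m and angle between the y axis of slat4 and the x axis of mat, either way round below 0.2 rad and x of slat4 in the frame of mat between -0.025 and 0.025 m and y of slat4 in the frame of mat between 0.031 and 0.06 m) or (z of slat4 in the frame of mat between 0 and 0.009 m and angle between the y axis of slat4 and the x axis of mat, either way round below 0.2 rad and x of slat4 in the frame of mat between -0.025 and 0.025 m and y of slat4 in the frame of mat between -0.06 and -0.031 m) or (z of slat4 in the frame of mat between 0.018 and 0.027 m and angle between the y axis of slat4 and the y axis of mat, either way round below 0.2 rad and y of slat4 in the frame of mat between -0.025 and 0.025 m and x of slat4 in the frame of mat between 0.016 and 0.043 m) or (z of slat4 in the frame of mat between 0.018 and 0.027 m and angle between the y axis of slat4 and the y axis of mat, either way round below 0.2 rad and y of slat4 in the frame of mat between -0.025 and 0.025 m and x of slat4 in the frame of mat between -0.043 and -0.016 m)) and (z of can_tall in the frame of mat between 0.036 and 0.046 m and y of can_tall in the frame of mat between -0.07 and 0.07 m and x of can_tall in the frame of mat between -0.014 and 0.014 m) and (z of can_mid in the frame of mat between 0.036 and 0.046 m and y of can_mid in the frame of mat between -0.07 and 0.07 m and x of can_mid in the frame of mat between -0.014 and 0.014 m) and (z of can_short in the frame of mat between 0.036 and 0.046 m and y of can_short in the frame of mat between -0.07 and 0.07 m and x of can_short in the frame of mat between -0.014 and 0.014 m)) or (((z of slat1 in the frame of mat between 0 and 0.009 m and angle between the y axis of slat1 and the y axis of mat, either way round below 0.2 rad and y of slat1 in the frame of mat between -0.025 and 0.025 m and x of slat1 in the frame of mat between 0.031 and 0.06 m) or (z of slat1 in the frame of mat between 0 and 0.009 m and angle between the y axis of slat1 and the y axis of mat, either way round below 0.2 rad and y of slat1 in the frame of mat between -0.025 and 0.025 m and x of slat1 in the frame of mat between -0.06 and -0.031 m) or (z of slat1 in the frame of mat between 0.018 and 0.027 m and angle between the y axis of slat1 and the x axis of mat, either way round below 0.2 rad and x of slat1 in the frame of mat between -0.025 and 0.025 m and y of slat1 in the frame of mat between 0.016 and 0.043 m) or (z of slat1 in the frame of mat between 0.018 and 0.027 m and angle between the y axis of slat1 and the x axis of mat, either way round below 0.2 rad and x of slat1 in the frame of mat between -0.025 and 0.025 m and y of slat1 in the frame of mat between -0.043 and -0.016 m)) and ((z of slat2 in the frame of mat between 0 and 0.009 m and angle between the y axis of slat2 and the y axis of mat, either way round below 0.2 rad and y of slat2 in the frame of mat between -0.025 and 0.025 m and x of slat2 in the frame of mat between 0.031 and 0.06 m) or (z of slat2 in the frame of mat between 0 and 0.009 m and angle between the y axis of slat2 and the y axis of mat, either way round below 0.2 rad and y of slat2 in the frame of mat between -0.025 and 0.025 m and x of slat2 in the frame of mat between -0.06 and -0.031 m) or (z of slat2 in the frame of mat between 0.018 and 0.027 m and angle between the y axis of slat2 and the x axis of mat, either way round below 0.2 rad and x of slat2 in the frame of mat between -0.025 and 0.025 m and y of slat2 in the frame of mat between 0.016 and 0.043 m) or (z of slat2 in the frame of mat between 0.018 and 0.027 m and angle between the y axis of slat2 and the x axis of mat, either way round below 0.2 rad and x of slat2 in the frame of mat between -0.025 and 0.025 m and y of slat2 in the frame of mat between -0.043 and -0.016 m)) and ((z of slat3 in the frame of mat between 0 and 0.009 m and angle between the y axis of slat3 and the y axis of mat, either way round below 0.2 rad and y of slat3 in the frame of mat between -0.025 and 0.025 m and x of slat3 in the frame of mat between 0.031 and 0.06 m) or (z of slat3 in the frame of mat between 0 and 0.009 m and angle between the y axis of slat3 and the y axis of mat, either way round below 0.2 rad and y of slat3 in the frame of mat between -0.025 and 0.025 m and x of slat3 in the frame of mat between -0.06 and -0.031 m) or (z of slat3 in the frame of mat between 0.018 and 0.027 m and angle between the y axis of slat3 and the x axis of mat, either way round below 0.2 rad and x of slat3 in the frame of mat between -0.025 and 0.025 m and y of slat3 in the frame of mat between 0.016 and 0.043 m) or (z of slat3 in the frame of mat between 0.018 and 0.027 m and angle between the y axis of slat3 and the x axis of mat, either way round below 0.2 rad and x of slat3 in the frame of mat between -0.025 and 0.025 m and y of slat3 in the frame of mat between -0.043 and -0.016 m)) and ((z of slat4 in the frame of mat between 0 and 0.009 m and angle between the y axis of slat4 and the y axis of mat, either way round below 0.2 rad and y of slat4 in the frame of mat between -0.025 and 0.025 m and x of slat4 in the frame of mat between 0.031 and 0.06 m) or (z of slat4 in the frame of mat between 0 and 0.009 m and angle between the y axis of slat4 and the y axis of mat, either way round below 0.2 rad and y of slat4 in the frame of mat between -0.025 and 0.025 m and x of slat4 in the frame of mat between -0.06 and -0.031 m) or (z of slat4 in the frame of mat between 0.018 and 0.027 m and angle between the y axis of slat4 and the x axis of mat, either way round below 0.2 rad and x of slat4 in the frame of mat between -0.025 and 0.025 m and y of slat4 in the frame of mat between 0.016 and 0.043 m) or (z of slat4 in the frame of mat between 0.018 and 0.027 m and angle between the y axis of slat4 and the x axis of mat, either way round below 0.2 rad and x of slat4 in the frame of mat between -0.025 and 0.025 m and y of slat4 in the frame of mat between -0.043 and -0.016 m)) and (z of can_tall in the frame of mat between 0.036 and 0.046 m and x of can_tall in the frame of mat between -0.07 and 0.07 m and y of can_tall in the frame of mat between -0.014 and 0.014 m) and (z of can_mid in the frame of mat between 0.036 and 0.046 m and x of can_mid in the frame of mat between -0.07 and 0.07 m and y of can_mid in the frame of mat between -0.014 and 0.014 m) and (z of can_short in the frame of mat between 0.036 and 0.046 m and x of can_short in the frame of mat between -0.07 and 0.07 m and y of can_short in the frame of mat between -0.014 and 0.014 m))) and angle between each of can_tall, can_mid, can_short's own z axis and vertical below 0.1 rad and linear speed of each of can_tall, can_mid, can_short, slat1, slat2, slat3, slat4, brush below 0.02 m/s); the robot touches nothing.
It fails at once if a bystander (screwdriver, wrench, jar, bearing, sleeve or hammer) is moved more than 30 mm (distance of any of screwdriver, wrench, grease_jar, bearing, coil, hammer from where it was at the start of the episode above 0.03 m).
Of can_tall, can_mid, can_short only 1 to 2 are there at a start; the rules pass over those that are not, and their reading is None.
At some moment in a run one of can_tall, can_mid, can_short may be knocked a few centimetres aside while the robot is not near it.
It also fails if it takes over 210 s, if anything falls off the work surface, if the arm or the gripper's body presses on something with over 40 N, if the wrist force passes 120 N, or if a joint passes its speed limit or range.

## Working session

There is one attempt and no reset: what is moved stays moved. The work goes in short steps, Python scripts to look and compute and a tool call to move; the robot and the scene stay as the last step left them, time stands still between calls to the robot, and variables do not carry over. Pictures are saved under pics/ and viewed, at most 14 in all, crops included, and the job is handed in when it is done.

Besides the shell and the picture viewer there is one more tool, called after ">>>" as name(argument=value, ...), one argument or row to a line, values as JSON. step_arm: Moves the arm, as the interface text tells. Shift numbers are shares of 0.8 m and turn numbers shares of 45 degrees, none past 1 either way. Its arguments: {"type":"object","properties":{"steps":{"type":"string"},"fingers":{"type":"number"},"grip_force":{"type":"number"}},"required":["steps"]}

```bash
mkdir -p pics; cat > h.py <<'E'
import numpy as np, cv2
from plant import state, read_camera, finish_job, tcp_to_tips
def pts(c):
    K=c["camera_matrix"];T=c["world_from_camera"];z=c["range_z"].astype(float)
    v,u=np.mgrid[0:480,0:640]
    P=np.stack([(u-K[0,2])/K[0,0]*z,(v-K[1,2])/K[1,1]*z,z],-1)
    W=P@T[:3,:3].T+T[:3,3]; W[z<=0]=np.nan
    return W
def save(c,n,crop=None,s=1):
    im=c["color"][:,:,::-1]
    if crop: x0,y0,x1,y1=crop; im=im[y0:y1,x0:x1]
    cv2.imwrite("pics/"+n,cv2.resize(im,None,fx=s,fy=s,interpolation=cv2.INTER_CUBIC))
E
python3 - <<'E'
from h import *
s=state();print({k:np.round(v,3) for k,v in s.items()},tcp_to_tips)
for n in("scene","side"):
    c=read_camera(n);np.savez(n+"0.npz",**c);save(c,n+"0.png",None,1.25);print(n,c["world_from_camera"].round(2),c["camera_matrix"].round(1))
E
```

```text
{'time': np.float64(0.0), 'joint_pos': array([-1.358,  0.053,  1.614, -0.   ,  1.476, -0.119]), 'joint_vel': array([ 0.   , -0.002,  0.002, -0.001,  0.002,  0.001]), 'tau': array([-0.0000e+00, -3.9368e+01, -3.7018e+01, -0.0000e+00,  7.0000e-03,
        0.0000e+00]), 'tool_pos': array([ 203.458, -590.328,  252.031]), 'tcp_rot': array([[ 0.945,  0.326, -0.   ],
       [ 0.326, -0.945,  0.002],
       [ 0.   , -0.002, -1.   ]]), 'contact_force': array([-0.788, -0.467,  0.628]), 'torque': array([-0.037, -0.015,  0.022]), 'finger_force': np.float64(0.0), 'grip_width': np.float64(1.001)} 22.0
scene [[ 2.40000e-01  6.70000e-01 -7.00000e-01  1.36811e+03]
 [ 9.70000e-01 -1.70000e-01  1.80000e-01 -1.61130e+02]
 [-0.00000e+00 -7.20000e-01 -7.00000e-01  9.22030e+02]
 [ 0.00000e+00  0.00000e+00  0.00000e+00  1.00000e+00]] [[530.5   0.  320.1]
 [  0.  530.5 236.9]
 [  0.    0.    1. ]]
side [[ 1.0000e+00 -2.0000e-02  2.0000e-02  4.8141e+02]
 [-3.0000e-02 -6.0000e-01  8.0000e-01 -8.0299e+02]
 [-0.0000e+00 -8.0000e-01 -6.0000e-01  7.2535e+02]
 [ 0.0000e+00  0.0000e+00  0.0000e+00  1.0000e+00]] [[459.6   0.  317.1]
 [  0.  459.6 238.5]
 [  0.    0.    1. ]]
```

View pics/scene0.png

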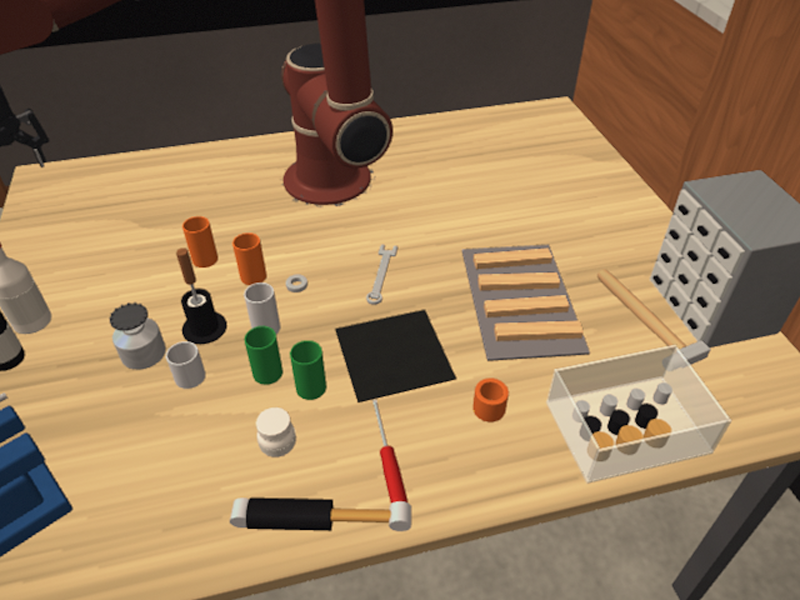

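View pics/side0.png

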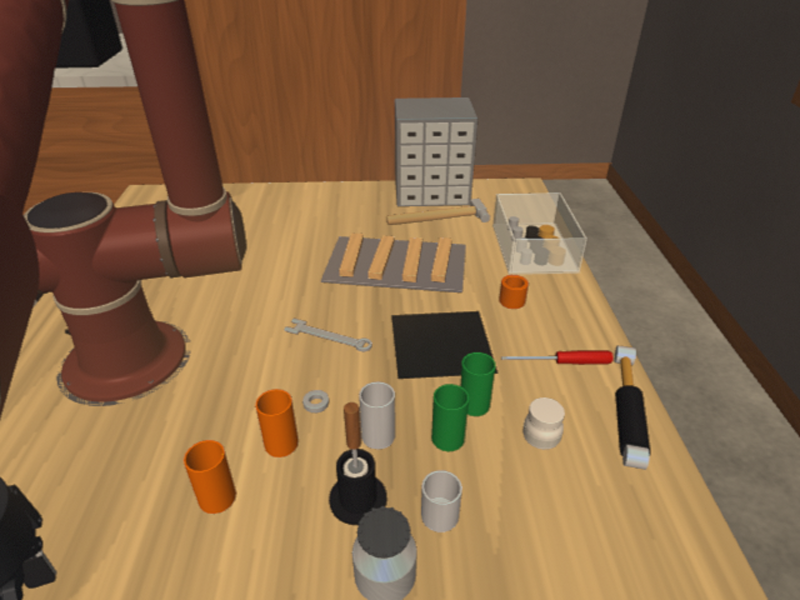

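The scene picture (1.25x) shows two bare grey cans at (262,308), the larger one, and (186,365), the smaller. Two green cups at (263,355) and (308,370) and two orange ones at (200,242) and (249,258) are look-alikes because of their colour. The brush in its holder is at (200,300), the dispenser at (135,335), the mat at (395,355) and the slats at (525,300). Next I measure from both views.

```bash
cat >> h.py <<'E'
from scipy.optimize import least_squares
def near(W,xy,r,z0,z1):
    with np.errstate(invalid='ignore'):
        return (np.hypot(W[...,0]-xy[0],W[...,1]-xy[1])<r)&(W[...,2]>z0)&(W[...,2]<z1)
def circ(P,R,x0):
    f=lambda p:np.hypot(P[:,0]-p[0],P[:,1]-p[1])-R
    s=least_squares(f,x0,loss='soft_l1',f_scale=1.5);return s.x.round(1),round(float(np.abs(s.fun).mean()),2),len(P)
E
python3 - <<'E'
from h import *
C={n:dict(np.load(n+"0.npz")) for n in("scene","side")}
W={n:pts(c) for n,c in C.items()}
px={"canA":(262,300),"canB":(186,360),"jar":(275,425),"greenA":(263,345),"greenB":(308,360),"orA":(200,240),"orB":(249,255),"brushtop":(184,256),"disp":(128,318),"holder":(197,315),"mat":(395,355),"bearing":(297,283),"coil":(490,395),"wrench":(380,275)}
for n,(u,v) in px.items():
    print(n,W["scene"][int(v/1.25),int(u/1.25)].round(0))
# cylinders
for n,R in(("canA",27),("canB",27),("greenA",27),("greenB",27),("orA",27),("orB",27),("disp",32),("holder",27)):
    u,v=px[n];p=W["scene"][int(v/1.25),int(u/1.25)]
    for k in W:
        m=near(W[k],p,48,8,130);P=W[k][m]
        top=np.percentile(P[:,2],99) if len(P) else 0
        print(n,k,"top",round(top,1),end=" ")
        Q=P[(P[:,2]>15)&(P[:,2]<top-10)]
        if n not in("disp",):
            print("wall",circ(Q,R,p[:2]+[-10,0]) if len(Q)>20 else "")
        else:
            Q=P[P[:,2]>92];print("dish mean",((Q.max(0)+Q.min(0))/2).round(1),len(Q))
# slats & mat
for k in W:
    hsv=cv2.cvtColor(C[k]["color"],cv2.COLOR_RGB2HSV)
    w=W[k]
    m=(w[...,2]>20)&(w[...,2]<32)&(w[...,0]>300)&(w[...,0]<700)&(w[...,1]>100)&(w[...,1]<500)
    n,l,st,ce=cv2.connectedComponentsWithStats(m.astype(np.uint8))
    for i in range(1,n):
        if st[i,4]>200:
            P=w[l==i];r=cv2.minAreaRect(P[:,:2].astype(np.float32));print(k,"slat?",st[i,4],np.round(r[0],1),np.round(r[1],1),round(r[2],1),"z",np.median(P[:,2]).round(1))
    pm=w[int(355/1.25),int(395/1.25)] if k=="scene" else pm
    m=near(w,pm,150,-4,9)&(hsv[...,2]<60)
    n,l,st,ce=cv2.connectedComponentsWithStats(m.astype(np.uint8));i=1+np.argmax(st[1:,4]);P=w[l==i]
    r=cv2.minAreaRect(P[:,:2].astype(np.float32));print(k,"mat",np.round(r[0],1),np.round(r[1],1),round(r[2],1),P[:,2].mean().round(1))
    # brush handle by height
    m=near(w,(W["scene"][int(256/1.25),int(184/1.25)]),40,125,215);P=w[m];
    for a,b in((125,150),(150,175),(175,205)):
        Q=P[(P[:,2]>a)&(P[:,2]<b)];print(k,"handle",a,circ(Q,10,Q[:,:2].mean(0)) if len(Q)>5 else "")
    print("top",P[:,2].max().round(1))
E
```

```text
canA [ 441. -196.   51.]
canB [ 530. -344.   21.]
jar [ 737. -203.   61.]
greenA [ 551. -206.   46.]
greenB [ 604. -134.   45.]
orA [ 263. -298.   75.]
orB [ 337. -207.   78.]
brushtop [ 447. -307.  190.]
disp [ 480. -423.  100.]
holder [ 466. -313.   65.]
mat [598.  23.   7.]
bearing [ 356. -124.    3.]
coil [732. 157.  16.]
wrench [382.  45.   8.]
canA scene top 97.5 wall (array([ 469.1, -197. ]), 1.68, 344)
canA side top 96.0 wall (array([ 468.3, -198.2]), 1.54, 839)
canB scene top 67.5 wall (array([ 553.7, -339.4]), 1.93, 457)
canB side top 66.6 wall (array([ 552.8, -341.9]), 1.65, 806)
greenA scene top 97.9 wall (array([ 580.1, -205.4]), 1.46, 367)
greenA side top 96.3 wall (array([ 578.5, -206.5]), 1.44, 863)
greenB scene top 98.0 wall (array([ 631.3, -135.2]), 1.7, 462)
greenB side top 96.4 wall (array([ 629.5, -136.3]), 1.57, 716)
orA scene top 97.2 wall (array([ 233.4, -301.2]), 1.52, 502)
orA side top 96.0 wall (array([ 234.2, -303.2]), 1.39, 1070)
orB scene top 97.7 wall (array([ 313.9, -206.9]), 1.8, 582)
orB side top 96.3 wall (array([ 314.7, -208.4]), 1.43, 1018)
disp s
[... 468 characters left out ...]
 slat? 783 [614.6 294.1] [160.7  37.3] 78.7 z 26.6
scene mat [589.9  22. ] [180.3 177.4] 2.4 5.0
scene handle 125 (array([ 436.9, -309.9]), 1.28, 83)
scene handle 150 (array([ 436.5, -310.1]), 1.05, 86)
scene handle 175 (array([ 436.3, -310.4]), 2.06, 102)
top 195.8
side slat? 336 [409.2 318.8] [163.9  30.2] 82.8 z 25.5
side slat? 348 [478.  306.1] [161.   30.6] 78.5 z 25.7
side slat? 343 [548.  293.5] [167.9  29.8] 81.3 z 25.6
side slat? 349 [613.7 292. ] [164.6  30.5] 78.5 z 25.9
side mat [587.6  20.5] [175.9 180.1] 2.3 4.1
side handle 125 (array([ 437.7, -310.7]), 0.51, 118)
side handle 150 (array([ 437.7, -310.7]), 0.52, 139)
side handle 175 (array([ 437.6, -310.7]), 2.09, 176)
top 192.6
```

>>> step_arm(
  steps="0.292 0.351 0.06 0;0.292 0.351 0.06 0;0.292 0.351 0.06 0;0.292 0.351 0.06 0;0.292 0.351 0.06 0;0.292 0.351 0.06 0;0.292 0.351 0.06 0;0.292 0.351 0.06 0",
  fingers=1,
)

```text
time: 0.77
tool_pos: [415.7, -334.9, 296.6]
tcp_rot: [[0.946, 0.325, -0.0], [0.325, -0.946, 0.0], [-0.0, -0.0, -1.0]]
contact_force: [0.8, -0.3, 0.3]
grip_width: 1.001
finger_force: 0.0
```

>>> step_arm(
  steps="0.028 0.0308 0 0;0.028 0.0308 0 0;0.028 0.0308 0 0",
)

```text
time: 1.02
tool_pos: [438.1, -310.7, 296.4]
tcp_rot: [[0.944, 0.329, -0.001], [0.329, -0.944, 0.0], [-0.001, -0.0, -1.0]]
contact_force: [0.1, -1.3, 1.2]
grip_width: 1.002
finger_force: 0.0
```

```bash
python3 - <<'E'
from h import *
print(state()["tool_pos"].round(1))
c=read_camera("wrist");np.savez("wrist1.npz",**c);save(c,"w1.png",None,1);print(c["world_from_camera"].round(3))
w=pts(c)
for a,b in((125,150),(150,175),(175,186),(186,200)):
    m=near(w,(437,-310),40,a,b);P=w[m]
    if len(P)>20:print("handle",a,circ(P,10,P[:,:2].mean(0)),P.mean(0).round(1))
for nm,p,t in(("tall",(468.7,-197.6),95),("short",(553,-340.7),65)):
    m=near(w,p,45,t-8,t+5);P=w[m];
    if len(P)>20:print(nm,circ(P,25.5,p),P.max(0).round(1),P.min(0).round(1))
m=near(w,(475,-422),60,90,112);P=w[m];print(len(P), ((P.max(0)+P.min(0))/2).round(1) if len(P) else "")
E
```

```text
[ 438.1 -310.7  296.4]
[[ 3.30000e-01 -8.94000e-01 -3.03000e-01  5.15793e+02]
 [-9.44000e-01 -3.12000e-01 -1.06000e-01 -2.82932e+02]
 [ 0.00000e+00  3.21000e-01 -9.47000e-01  4.16066e+02]
 [ 0.00000e+00  0.00000e+00  0.00000e+00  1.00000e+00]]
handle 125 (array([ 437.4, -310.2]), 0.16, 203) [ 445.1 -307.6  138. ]
handle 150 (array([ 437.4, -310.2]), 0.15, 262) [ 445.1 -307.4  163. ]
handle 175 (array([ 437.3, -310.2]), 0.17, 145) [ 444.9 -307.4  180.7]
handle 186 (array([ 435.3, -310.9]), 3.31, 722) [ 438.5 -309.8  189.8]
tall (array([ 467.7, -197.3]), 0.85, 1006) [ 494.1 -170.1   96.5] [ 440.9 -223.6   87. ]
short (array([ 552.6, -339.2]), 0.88, 850) [ 579.7 -312.8   66.7] [ 526.2 -366.3   57. ]
4166 [ 475.2 -420.9   97.1]
```

View pics/w1.png

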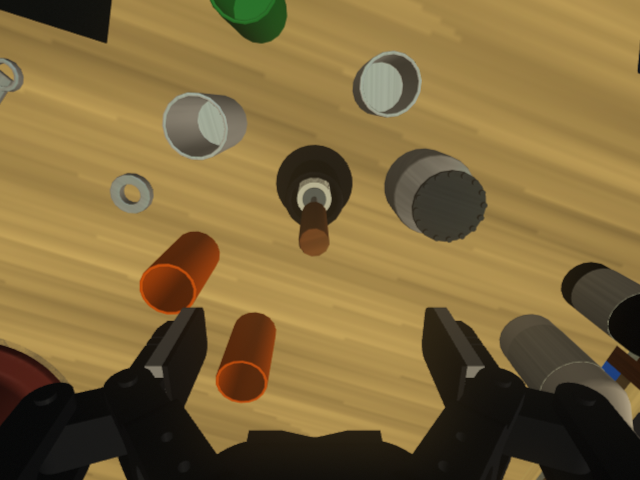

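The wrist picture shows the brush handle end at (313,243) between the pads, the tall can at (200,125), the short can at (388,85) and the dish at (450,205). I take the brush.

>>> step_arm(
  steps="-0.001 0.0005 -0.12 0;-0.001 0.0005 -0.12 0;-0.001 0.0005 -0.12 0;-0.001 0.0005 -0.167 0;-0.001 0.0005 -0.167 0;-0.001 0.0005 -0.167 0",
)

```text
time: 1.57
tool_pos: [435.0, -311.6, 161.6]
tcp_rot: [[0.946, 0.324, -0.004], [0.324, -0.946, 0.003], [-0.002, -0.004, -1.0]]
contact_force: [-0.2, -0.1, -0.0]
grip_width: 1.0
finger_force: 0.0
```

>>> step_arm(
  steps="0 0 0 0;0 0 0 0;0 0 0 0;0 0 0 0;0 0 0 0;0 0 0 0;0 0 0 0;0 0 0 0",
  fingers=-1,
  grip_force=60,
)

```text
time: 2.23
tool_pos: [437.0, -311.9, 164.4]
tcp_rot: [[0.945, 0.326, 0.001], [0.326, -0.945, -0.0], [0.001, 0.001, -1.0]]
contact_force: [-0.1, 1.9, 5.8]
grip_width: 0.217
finger_force: 58.5
```

>>> step_arm(
  steps="0 0 0.05 0;0 0 0.15 0;0 0 0.15 0;0 0 0.15 0;0.0473 -0.1375 0.15 0;0.0473 -0.1375 0.15 0;0.0473 -0.1375 0.15 0;0.0473 -0.1375 0.15 0",
)

```text
time: 2.9
tool_pos: [474.7, -426.2, 280.5]
tcp_rot: [[0.946, 0.323, -0.002], [0.323, -0.946, -0.0], [-0.002, -0.0, -1.0]]
contact_force: [-1.9, 1.4, -1.3]
grip_width: 0.214
finger_force: 59.3
```

```bash
cat > brush.py <<'E'
from h import *
import sys
s=state();t=s["tool_pos"];print("tcp",t.round(1),s["time"],s["grip_width"].round(3))
c=read_camera("side");w=pts(c)
hsv=cv2.cvtColor(c["color"],cv2.COLOR_RGB2HSV)
for a,b in((-165,-150),(-150,-130),(-130,-100)):
    m=near(w,t[:2],40,t[2]+a,t[2]+b);P=w[m]
    if len(P)>10:print(a,circ(P,16,P[:,:2].mean(0)),"zmin",P[:,2].min().round(1))
c2=read_camera("scene");w2=pts(c2)
for a,b in((-165,-150),(-150,-130),(-130,-100)):
    m=near(w2,t[:2],40,t[2]+a,t[2]+b);P=w2[m]
    if len(P)>10:print("sc",a,circ(P,16,P[:,:2].mean(0)),"zmin",P[:,2].min().round(1))
for nm,p,tt in(("tall",(467.7,-197.3),95),("short",(552.6,-339.5),65)):
  for k,W in(("side",w),("scene",w2)):
    P=W[near(W,p,60,tt-7,tt+4)]
    if len(P)>20:print(nm,k,circ(P,25.5,P[:,:2].mean(0)))
E
python3 brush.py
```

```text
Traceback (most recent call last):
  File "brush.py", line 3, in <module>
    s=state();t=s["tool_pos"];print("tcp",t.round(1),s["time"],s["grip_width"].round(3))
                                                               ^^^^^^^^^^^^^^^^^^^^^
AttributeError: 'float' object has no attribute 'round'
```

```bash
sed -i 's/s\["grip_width"\].round(3)/round(s["grip_width"],3)/' brush.py; python3 brush.py
```

```text
tcp [ 474.7 -426.2  280.5] 2.9 0.214
-165 (array([ 475.2, -425.6]), 0.42, 69) zmin 121.7
-150 (array([ 475.5, -425.6]), 0.5, 183) zmin 130.6
-130 (array([ 475.4, -425.7]), 0.49, 280) zmin 151.0
sc -165 (array([ 473.3, -423.3]), 1.08, 40) zmin 122.3
sc -150 (array([ 473.5, -423. ]), 1.18, 123) zmin 130.7
sc -130 (array([ 473.4, -422.9]), 1.08, 183) zmin 151.0
tall scene (array([ 468.1, -196.6]), 1.25, 166)
short side (array([ 552.8, -341.7]), 0.86, 294)
short scene (array([ 553.6, -339.6]), 1.09, 190)
```

>>> step_arm(
  steps="0 0 -0.02 0;0 0 -0.04 0;0 0 -0.051 0;0 0 -0.051 0;0 0 -0.051 0;0 0 -0.051 0",
)

```text
time: 3.5
tool_pos: [474.7, -421.6, 244.5]
tcp_rot: [[0.945, 0.326, 0.001], [0.326, -0.945, -0.001], [0.001, 0.001, -1.0]]
contact_force: [0.1, 0.2, 5.0]
grip_width: 0.219
finger_force: 59.9
```

>>> step_arm(
  steps="0 0 -0.004 0;0 0 -0.007 0;0 0 -0.007 0;0 0 -0.007 0",
)

```text
time: 3.83
tool_pos: [475.0, -421.9, 240.3]
tcp_rot: [[0.945, 0.326, 0.002], [0.326, -0.945, -0.002], [0.002, 0.002, -1.0]]
contact_force: [-1.8, 2.6, 10.3]
grip_width: 0.218
finger_force: 60.8
```

>>> step_arm(
  steps="0 0 -0.004 0;0 0 -0.004 0;0 0 -0.004 0;0 0 -0.004 0",
)

```text
time: 4.17
tool_pos: [475.5, -422.2, 240.1]
tcp_rot: [[0.945, 0.326, 0.004], [0.326, -0.945, -0.003], [0.003, 0.004, -1.0]]
contact_force: [-2.8, 3.4, 19.0]
grip_width: 0.213
finger_force: 62.2
```

>>> step_arm(
  steps="0 0 0.05 0;0 0 0.07 0;-0.009 0.28 0.07 0;-0.009 0.28 0.07 0;-0.009 0.28 0.07 0;-0.009 0.28 0.07 0;-0.009 0.28 0.07 0;-0.009 0.28 0.07 0",
)

```text
time: 4.83
tool_pos: [466.2, -193.2, 289.0]
tcp_rot: [[0.944, 0.329, -0.001], [0.329, -0.944, 0.003], [-0.0, -0.003, -1.0]]
contact_force: [0.6, -0.3, -0.5]
grip_width: 0.219
finger_force: 59.5
```

>>> step_arm(
  steps="0 0 0 0;0 0 0 0;0 0 0 0",
)

```text
time: 5.08
tool_pos: [467.0, -198.2, 289.3]
tcp_rot: [[0.946, 0.326, -0.001], [0.326, -0.946, -0.0], [-0.001, -0.0, -1.0]]
contact_force: [0.0, -0.1, -1.0]
grip_width: 0.22
finger_force: 59.5
```

```bash
cat >> brush.py <<'E'
c=read_camera("wrist");w=pts(c);np.savez("w.npz",**c)
for nm,p,tt in(("tall",(467.7,-197.3),95),("short",(552.6,-339.5),65)):
    P=w[near(w,p,75,tt-7,tt+4)]; P=P[np.hypot(*(P[:,:2]-t[:2]).T)>18]
    if len(P)>20:print(nm,"wrist",circ(P,25.5,P[:,:2].mean(0)))
save(c,sys.argv[1]+".png")
E
python3 brush.py w2
```

```text
tcp [ 467.  -198.2  289.3] 5.0833 0.22
-165 (array([ 467.7, -197.3]), 0.69, 60) zmin 131.5
-150 (array([ 467.5, -197.3]), 0.75, 139) zmin 139.4
-130 (array([ 467.8, -197.3]), 0.77, 224) zmin 159.5
sc -165 (array([ 466., -198.]), 1.18, 42) zmin 129.0
sc -150 (array([ 466.2, -197.7]), 1.13, 105) zmin 139.4
sc -130 (array([ 466.3, -197.5]), 1.03, 160) zmin 159.4
tall side (array([ 467.3, -198.9]), 0.9, 211)
tall scene (array([ 467.9, -196.8]), 1.25, 165)
short side (array([ 552.8, -341.6]), 0.87, 291)
short scene (array([ 553.4, -339.6]), 1.28, 203)
tall wrist (array([ 467.7, -196.5]), 0.85, 553)
short wrist (array([ 553.1, -338.7]), 0.82, 903)
```

View pics/w2.png

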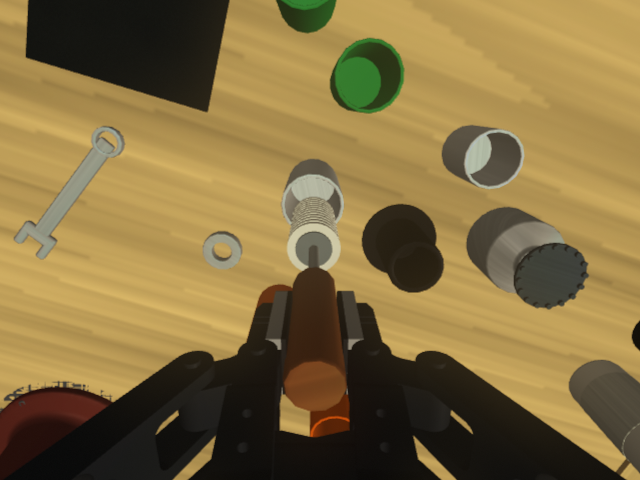

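The picture shows the bristles at (313,245) directly over the tall bare can's mouth at (313,195). Now the strokes.

>>> step_arm(
  steps="0.0005 0.0008 -0.05 0;0.0005 0.0008 -0.1 0;0.0005 0.0008 -0.13 0;0.0005 0.0008 -0.151 0;0.0005 0.0008 -0.151 0;0.0005 0.0008 -0.151 0;0.0005 0.0008 -0.151 0",
)

```text
time: 5.82
tool_pos: [468.3, -198.1, 170.3]
tcp_rot: [[0.946, 0.325, 0.002], [0.325, -0.946, -0.001], [0.001, 0.002, -1.0]]
contact_force: [0.7, -0.0, 0.2]
grip_width: 0.215
finger_force: 61.4
```

>>> step_arm(
  steps="0 0 0.05 0;0 0 0.07 0;0 0 0.07 0;0 0 0.07 0;0 0 0.03 0;0 0 0 0;0 0 0 0;0 0 0 0",
)

```text
time: 6.48
tool_pos: [466.3, -196.5, 166.7]
tcp_rot: [[0.945, 0.326, -0.004], [0.326, -0.945, 0.002], [-0.003, -0.004, -1.0]]
contact_force: [0.1, -0.2, -0.1]
grip_width: 0.217
finger_force: 61.4
```

>>> step_arm(
  steps="0 0 0.05 0;0 0 0.07 0;0 0 0.07 0;0 0 0.07 0;0 0 0.03 0;0 0 0 0;0 0 0 0;0 0 0 0",
)

```text
time: 7.15
tool_pos: [466.3, -196.4, 166.8]
tcp_rot: [[0.945, 0.326, -0.004], [0.326, -0.945, 0.003], [-0.003, -0.004, -1.0]]
contact_force: [-0.7, -0.1, -0.4]
grip_width: 0.216
finger_force: 61.4
```

>>> step_arm(
  steps="0 0 0.05 0;0 0 0.1 0;0 0 0.15 0;0 0 0.15 0;0.107 -0.179 0.15 0;0.107 -0.179 0.15 0;0.107 -0.179 0.15 0;0.107 -0.179 0.15 0",
)

```text
time: 7.82
tool_pos: [554.3, -342.0, 290.7]
tcp_rot: [[0.945, 0.326, 0.002], [0.326, -0.945, -0.002], [0.002, 0.002, -1.0]]
contact_force: [0.4, 0.3, 0.1]
grip_width: 0.215
finger_force: 61.0
```

>>> step_arm(
  steps="0 0 0 0;0.003 0 0 0;0.003 0 0 0",
)

```text
time: 8.07
tool_pos: [556.0, -340.3, 289.5]
tcp_rot: [[0.946, 0.326, 0.001], [0.326, -0.946, -0.0], [0.001, 0.0, -1.0]]
contact_force: [0.2, -0.5, 0.5]
grip_width: 0.22
finger_force: 61.4
```

```bash
python3 brush.py w3
```

```text
tcp [ 556.  -340.3  289.5] 8.0667 0.22
-165 (array([ 561.6, -341.5]), 0.54, 50) zmin 132.5
-150 (array([ 561. , -341.6]), 0.6, 174) zmin 139.5
-130 (array([ 560.3, -341.2]), 0.66, 287) zmin 159.5
sc -165 (array([ 559.5, -342. ]), 1.19, 35) zmin 132.3
sc -150 (array([ 559.5, -341.1]), 1.04, 118) zmin 139.5
sc -130 (array([ 558.6, -340.9]), 1.1, 196) zmin 159.5
tall side (array([ 467.8, -198.8]), 0.94, 231)
tall scene (array([ 468.4, -196.8]), 1.19, 175)
short side (array([ 552.9, -341.6]), 0.89, 289)
short scene (array([ 553.5, -339.5]), 1.05, 198)
tall wrist (array([ 468.5, -197.4]), 0.81, 948)
short wrist (array([ 553.3, -339.9]), 0.83, 429)
```

>>> step_arm(
  steps="-0.009 0.001 0 0;-0.009 0.001 -0.05 0;-0.009 0.001 -0.1 0;-0.009 0.001 -0.13 0;-0.009 0.001 -0.15 0;-0.009 0.001 -0.15 0;-0.009 0.001 -0.15 0;-0.009 0.001 -0.15 0",
)

```text
time: 8.88
tool_pos: [548.9, -339.7, 171.2]
tcp_rot: [[0.945, 0.326, 0.003], [0.326, -0.945, -0.002], [0.002, 0.003, -1.0]]
contact_force: [0.9, -0.6, -0.2]
grip_width: 0.221
finger_force: 61.2
```

>>> step_arm(
  steps="0 0 0.05 0;0 0 0.07 0;0 0 0.07 0;0 0 0.07 0;0 0 0.03 0;0 0 0 0;0 0 0 0;0 0 0 0",
)

```text
time: 9.55
tool_pos: [547.2, -338.6, 166.8]
tcp_rot: [[0.945, 0.326, -0.003], [0.326, -0.945, 0.003], [-0.002, -0.004, -1.0]]
contact_force: [-0.2, -0.5, -0.4]
grip_width: 0.219
finger_force: 61.5
```

>>> step_arm(
  steps="0 0 0.05 0;0 0 0.07 0;0 0 0.07 0;0 0 0.07 0;0 0 0.03 0;0 0 0 0;0 0 0 0;0 0 0 0",
)

```text
time: 10.22
tool_pos: [547.1, -338.4, 166.4]
tcp_rot: [[0.945, 0.326, -0.004], [0.326, -0.945, 0.003], [-0.003, -0.004, -1.0]]
contact_force: [0.9, -0.5, 0.1]
grip_width: 0.22
finger_force: 60.2
```

>>> step_arm(
  steps="0 0 0.05 0;0 0 0.1 0;0 0 0.15 0;0 0 0.15 0;-0.1445 0.037 0.15 0;-0.1445 0.037 0.15 0;-0.1445 0.037 0.15 0;-0.1445 0.037 0.15 0",
)

```text
time: 10.88
tool_pos: [428.3, -308.0, 288.8]
tcp_rot: [[0.946, 0.324, -0.002], [0.324, -0.946, 0.001], [-0.002, -0.002, -1.0]]
contact_force: [0.4, -1.1, -1.6]
grip_width: 0.216
finger_force: 60.2
```

>>> step_arm(
  steps="0 0 0 0;0 0 0 0;0 0 0 0;0 0 0 0",
)

```text
time: 11.22
tool_pos: [433.7, -310.2, 289.5]
tcp_rot: [[0.945, 0.326, 0.001], [0.326, -0.945, -0.001], [0.001, 0.001, -1.0]]
contact_force: [-0.0, -0.3, -1.4]
grip_width: 0.219
finger_force: 60.2
```

```bash
cat >> brush.py <<'E'
P=w[near(w,(437.4,-310.2),45,50,84)];print("holder wrist",len(P),circ(P,25,(437,-310)) if len(P)>30 else "")
for k,W in(("side",pts(read_camera("side"))),("scene",w2)):
    P=W[near(W,(437.4,-310.2),34,20,70)];print("holder",k,circ(P,27,(437,-310)) if len(P)>30 else "")
E
python3 brush.py w4
```

```text
tcp [ 433.7 -310.2  289.5] 11.2167 0.219
-165 (array([ 438.5, -309.1]), 0.59, 50) zmin 133.0
-150 (array([ 438.2, -309.3]), 0.68, 165) zmin 139.9
-130 (array([ 437.5, -309.2]), 0.6, 265) zmin 159.6
sc -165 (array([ 436.6, -309.1]), 1.13, 30) zmin 131.9
sc -150 (array([ 437.1, -309.2]), 1.2, 109) zmin 139.5
sc -130 (array([ 435.8, -308.9]), 1.22, 176) zmin 159.6
tall side (array([ 467.8, -198.6]), 0.95, 211)
tall scene (array([ 468.4, -196.5]), 1.32, 171)
short side (array([ 603.7, -348.3]), 0.88, 160)
short scene (array([ 604.4, -346.2]), 1.14, 112)
tall wrist (array([ 467.9, -197.3]), 0.85, 1029)
short wrist (array([ 603.4, -345.6]), 0.84, 715)
holder wrist 1075 (array([ 438.2, -309.8]), 1.8, 1075)
holder side (array([ 437.9, -312.4]), 2.72, 841)
holder scene (array([ 437.6, -310. ]), 2.24, 493)
```

View pics/w4.png

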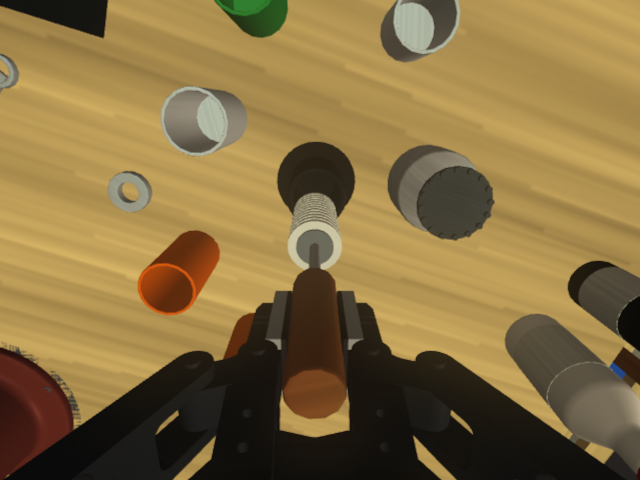

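The picture shows the bristle end (315,248) over the holder's mouth (316,180). The short can has been knocked to about (604,-347) mm and stands upright there. I lower the brush.

>>> step_arm(
  steps="-0.0005 -0.001 -0.04 0;-0.0005 -0.001 -0.07 0;-0.0005 -0.001 -0.1 0;-0.0005 -0.001 -0.13 0;-0.0005 -0.001 -0.152 0;-0.0005 -0.001 -0.154 0;-0.0005 -0.001 -0.156 0;-0.0005 -0.001 -0.156 0",
)

```text
time: 12.08
tool_pos: [432.7, -310.8, 164.5]
tcp_rot: [[0.945, 0.326, 0.0], [0.326, -0.945, -0.0], [0.0, 0.0, -1.0]]
contact_force: [-0.8, 0.3, -1.1]
grip_width: 0.217
finger_force: 60.2
```

>>> step_arm(
  steps="0 0 -0.002 0;0 0 -0.002 0",
)

```text
time: 12.25
tool_pos: [432.8, -311.0, 163.4]
tcp_rot: [[0.945, 0.326, 0.001], [0.326, -0.945, -0.001], [0.001, 0.002, -1.0]]
contact_force: [0.4, 0.4, -0.6]
grip_width: 0.219
finger_force: 60.2
```

>>> step_arm(
  steps="0 0 0 0;0 0 0 0;0 0 0 0;0 0 0 0;0 0 0 0;0 0 0 0",
  fingers=1,
)

```text
time: 12.75
tool_pos: [432.3, -310.6, 162.4]
tcp_rot: [[0.945, 0.326, 0.0], [0.326, -0.945, -0.0], [0.0, 0.0, -1.0]]
contact_force: [0.1, 0.4, -1.1]
grip_width: 1.005
finger_force: 0.0
```

>>> step_arm(
  steps="0 0 0.05 0;0 0 0.1 0;0 0 0.15 0;0 0 0.2 0;0 0 0.2 0;0 0 0.2 0",
)

```text
time: 13.25
tool_pos: [433.3, -311.6, 326.5]
tcp_rot: [[0.945, 0.326, 0.005], [0.326, -0.945, -0.005], [0.003, 0.007, -1.0]]
contact_force: [0.8, -0.0, 0.1]
grip_width: 1.0
finger_force: 0.0
```

```bash
python3 - <<'E'
from h import *
print(state()["tool_pos"].round(1))
c=read_camera("wrist");w=pts(c)
for a,b in((125,150),(150,175),(175,186)):
    P=w[near(w,(437,-310),40,a,b)]
    if len(P)>20:print("handle",a,circ(P,10,P[:,:2].mean(0)))
P=w[near(w,(437,-310),40,150,210)];print("top",P[:,2].max())
c=read_camera("side");w=pts(c)
for i,p in enumerate(((409.2,318.8),(478,306.1),(548,293.5),(613.7,292))):
    m=near(w,p,95,20,31)
    n,l,st,ce=cv2.connectedComponentsWithStats(m.astype(np.uint8))
    b=max(range(1,n),key=lambda j:-np.linalg.norm(np.nan_to_num(w[l==j][:,:2].mean(0))-p) if st[j,4]>100 else -1e9)
    P=w[l==b];r=cv2.minAreaRect(P[:,:2].astype(np.float32));print(i,np.round(r[0],1),np.round(r[1],1),round(r[2],1))
E
```

```text
[ 433.3 -311.6  326.5]
handle 125 (array([ 436.8, -310.6]), 0.15, 155)
handle 150 (array([ 436.4, -310.7]), 0.17, 204)
handle 175 (array([ 436.1, -310.8]), 0.14, 98)
top 192.2256069139413
0 [478.  304.6] [147.2  31.6] 78.7
1 [478.4 306.7] [163.6  31.6] 78.7
2 [548.2 295.1] [161.2  29.8] 81.5
3 [613.7 291.3] [164.5  30.2] 78.4
```

>>> step_arm(
  steps="0.112 0.375 0 0.889;0.112 0.375 0 0.889;0.112 0.375 0 0.889;0.112 0.375 0 0.889;0.112 0.375 0 0.889;0.112 0.375 0 0.889;0.112 0.375 0 0.889;0.112 0.375 0 0.889",
  fingers=0.41,
)

```text
time: 14.02
tool_pos: [521.4, -6.6, 319.4]
tcp_rot: [[0.512, 0.859, -0.004], [0.859, -0.512, 0.002], [-0.0, -0.005, -1.0]]
contact_force: [0.1, -0.8, 1.0]
grip_width: 0.703
finger_force: 0.0
```

>>> step_arm(
  steps="0.112 0.36 -0.1 0.431;0.112 0.36 -0.1 0.431;0.112 0.36 -0.1 0.431;0.112 0.36 -0.1 0.431;0.112 0.36 -0.1 0.431;0.112 0.36 -0.1 0.431;0.112 0.36 -0.1 0.431;0.112 0.36 -0.1 0.431",
)

```text
time: 14.68
tool_pos: [609.8, 280.9, 236.7]
tcp_rot: [[0.198, 0.98, -0.007], [0.98, -0.198, -0.001], [-0.002, -0.007, -1.0]]
contact_force: [0.5, -0.5, -0.7]
grip_width: 0.706
finger_force: 0.0
```

```bash
cat > slat.py <<'E'
from h import *
import sys
s=state();R=s["tcp_rot"];a=np.degrees(np.arctan2(R[1,1],R[0,1]))
print("t",s["time"],"tcp",s["tool_pos"].round(1),"closing",round(a,2),"grip",round(s["grip_width"],3))
c=read_camera("wrist");w=pts(c);np.savez("w.npz",**c)
hsv=cv2.cvtColor(c["color"],cv2.COLOR_RGB2HSV)
for z0,z1 in((23,30),(18,26),(36,44)):
    m=(w[...,2]>z0)&(w[...,2]<z1)&(hsv[...,1]>60)&(hsv[...,0]<25)
    n,l,st,ce=cv2.connectedComponentsWithStats(m.astype(np.uint8))
    for i in range(1,n):
        if st[i,4]>1500:
            P=w[l==i];r=cv2.minAreaRect(P[:,:2].astype(np.float32))
            if 20<min(r[1])<45 and max(r[1])>60:
                b=r[2] if r[1][0]>r[1][1] else r[2]-90
                bx=st[i]
                print(z0,np.round(r[0],1),np.round(r[1],1),"long",round(b,1),"z",np.median(P[:,2]).round(1),"px",bx[:4])
if len(sys.argv)>1:save(c,sys.argv[1]+".png")
E
python3 slat.py w5
```

```text
t 14.6833 tcp [609.8 280.9 236.7] closing -11.42 grip 0.706
23 [614.6 294.4] [159.2  30. ] long 78.5 z 25.2 px [301  90  36 179]
23 [548.6 297.2] [159.8  30.3] long 81.5 z 25.1 px [218 103  52 176]
23 [410.1 322.5] [159.7  31.5] long 82.6 z 24.9 px [ 47 106  80 175]
23 [478.9 308.7] [160.   30.9] long 78.2 z 25.0 px [138 106  55 175]
18 [614.6 294.4] [159.2  30. ] long 78.5 z 25.1 px [301  90  36 179]
18 [548.5 297.3] [159.9  30.7] long 81.4 z 25.0 px [218 103  53 176]
18 [410.2 322.5] [159.8  31.7] long 82.6 z 24.8 px [ 47 106  82 175]
18 [478.8 308.6] [160.3  30.9] long 78.3 z 24.9 px [138 106  56 175]
```

View pics/w5.png

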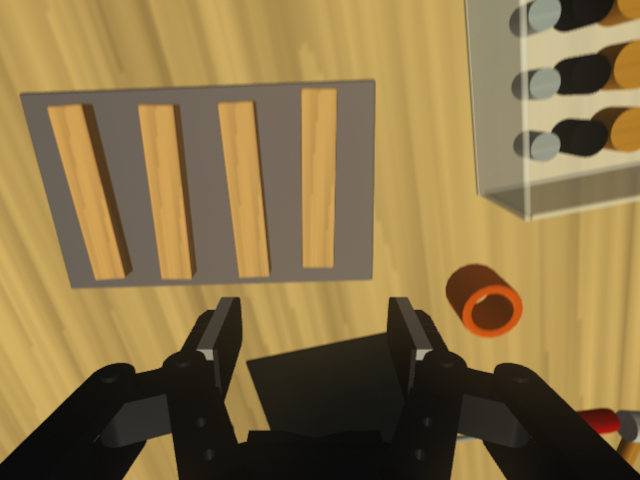

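The picture shows all four slats whole, at columns 85, 165, 245 and 319. I take the right-hand one, at (319,178), first.

>>> step_arm(
  steps="0.005 0.0135 -0.05 0;0.005 0.0135 -0.1 0;0.005 0.0135 -0.15 0;0.005 0.0135 -0.17 0;0.005 0.0135 -0.17 0;0.005 0.0135 -0.17 0",
)

```text
time: 15.23
tool_pos: [613.6, 287.3, 103.1]
tcp_rot: [[0.201, 0.98, -0.006], [0.98, -0.201, -0.002], [-0.003, -0.005, -1.0]]
contact_force: [0.8, -0.1, 0.2]
grip_width: 0.706
finger_force: 0.0
```

>>> step_arm(
  steps="0.0015 0.0085 -0.03 0;0.0015 0.0085 -0.06 0;0.0015 0.0085 -0.085 0;0.0015 0.0085 -0.085 0;0.0015 0.0085 -0.085 0;0.0015 0.0085 -0.085 0",
)

```text
time: 15.73
tool_pos: [618.4, 295.5, 41.3]
tcp_rot: [[0.201, 0.98, 0.004], [0.98, -0.201, 0.001], [0.002, 0.004, -1.0]]
contact_force: [-0.1, -0.8, 0.1]
grip_width: 0.706
finger_force: 0.0
```

>>> step_arm(
  steps="-0.001 0 -0.005 0;-0.001 0 -0.005 0;-0.001 0 -0.005 0;-0.001 0 -0.005 0",
)

```text
time: 16.07
tool_pos: [616.3, 295.1, 35.1]
tcp_rot: [[0.201, 0.98, 0.001], [0.98, -0.201, 0.0], [0.001, 0.001, -1.0]]
contact_force: [-0.1, 0.1, -0.1]
grip_width: 0.708
finger_force: 0.0
```

>>> step_arm(
  steps="-0.002 -0.001 -0.003 0;-0.002 -0.001 -0.003 0;-0.002 -0.001 -0.003 0",
)

```text
time: 16.32
tool_pos: [613.9, 294.1, 31.6]
tcp_rot: [[0.201, 0.98, -0.001], [0.98, -0.201, -0.0], [-0.0, -0.001, -1.0]]
contact_force: [-0.2, 0.2, 0.3]
grip_width: 0.705
finger_force: 0.0
```

>>> step_arm(
  steps="0 0 0 0;0 0 0 0;0 0 0 0;0 0 0 0;0 0 0 0;0 0 0 0",
  fingers=-1,
  grip_force=50,
)

```text
time: 16.82
tool_pos: [614.6, 294.3, 32.2]
tcp_rot: [[0.201, 0.98, 0.001], [0.98, -0.201, 0.0], [0.0, 0.001, -1.0]]
contact_force: [0.0, -0.7, 1.8]
grip_width: 0.336
finger_force: 51.6
```

>>> step_arm(
  steps="0 0 0.05 0;0 0 0.08 0;0.025 -0.3385 0.08 0.308;0.025 -0.3385 0.08 0.308;0.025 -0.3385 0.08 0.308;0.025 -0.3385 0.08 0.308;0.025 -0.3385 0.08 0.308;0.025 -0.3385 0.08 0.308",
)

```text
time: 17.48
tool_pos: [632.1, 43.6, 95.6]
tcp_rot: [[-0.04, 0.999, -0.001], [0.999, 0.04, 0.0], [0.0, -0.001, -1.0]]
contact_force: [-0.2, 0.2, -1.0]
grip_width: 0.337
finger_force: 51.5
```

>>> step_arm(
  steps="0.001 -0.028 0 0;0.001 -0.028 0 0;0.001 -0.028 0 0;0.001 -0.028 0 0;0.001 -0.028 0 0",
)

```text
time: 17.9
tool_pos: [633.2, 24.2, 95.6]
tcp_rot: [[-0.041, 0.999, -0.001], [0.999, 0.041, 0.0], [0.0, -0.001, -1.0]]
contact_force: [0.7, 0.6, -0.5]
grip_width: 0.337
finger_force: 51.5
```

```bash
python3 slat.py; python3 - <<'E'
from h import *
for k in("scene","side"):
    c=read_camera(k);w=pts(c);hsv=cv2.cvtColor(c["color"],cv2.COLOR_RGB2HSV)
    P=w[near(w,state()["tool_pos"],110,60,100)&(hsv[...,1]>60)&(hsv[...,0]<25)];r=cv2.minAreaRect(P[:,:2].astype(np.float32));print(k,r,np.median(P[:,2]),np.percentile(P[:,2],[2,98]))
E
```

```text
t 17.9 tcp [633.2  24.2  95.6] closing 2.35 grip 0.337
scene ((638.1021118164062, 24.820026397705078), (46.621360778808594, 160.83554077148438), 4.292542457580566) 89.42702974422417 [73.70897498 93.58471747]
side ((632.7216796875, 20.88196563720703), (54.983062744140625, 159.79251098632812), 12.111001968383789) 89.31795543763246 [74.06891142 93.83093746]
```

>>> step_arm(
  steps="0.0015 0 -0.03 0;0.0015 0 -0.06 0;0.0015 0 -0.078 0;0.0015 0 -0.084 0;0.0015 0 -0.084 0;0.0015 0 -0.084 0",
)

```text
time: 18.55
tool_pos: [634.9, 23.4, 28.9]
tcp_rot: [[-0.04, 0.999, 0.0], [0.999, 0.04, 0.0], [0.0, 0.0, -1.0]]
contact_force: [0.9, -0.3, -0.9]
grip_width: 0.337
finger_force: 52.3
```

>>> step_arm(
  steps="0 0 -0.001 0;0 0 -0.001 0;0 0 -0.001 0",
)

```text
time: 18.8
tool_pos: [634.8, 23.1, 28.0]
tcp_rot: [[-0.04, 0.999, 0.0], [0.999, 0.04, -0.0], [-0.0, 0.0, -1.0]]
contact_force: [-0.1, -0.5, -0.6]
grip_width: 0.339
finger_force: 52.3
```

>>> step_arm(
  steps="0 0 0 0;0 0 0 0;0 0 0 0;0 0 0.03 0;0 0 0.085 0;0 0 0.085 0",
  fingers=0.41,
)

```text
time: 19.3
tool_pos: [639.2, 22.6, 103.9]
tcp_rot: [[-0.04, 0.999, 0.012], [0.999, 0.04, -0.001], [-0.001, 0.012, -1.0]]
contact_force: [1.8, -0.0, 2.4]
grip_width: 0.705
finger_force: 0.0
```

>>> step_arm(
  steps="-0.108 0.3425 0 -0.241;-0.108 0.3425 0 -0.241;-0.108 0.3425 0 -0.241;-0.108 0.3425 0 -0.241;-0.108 0.3425 0 -0.241;-0.108 0.3425 0 -0.241;-0.108 0.3425 0 -0.241;-0.108 0.3425 0 -0.241",
)

```text
time: 19.97
tool_pos: [546.2, 302.8, 96.5]
tcp_rot: [[0.143, 0.99, 0.0], [0.99, -0.143, 0.003], [0.003, 0.0, -1.0]]
contact_force: [-0.3, -0.9, 0.8]
grip_width: 0.706
finger_force: 0.0
```

>>> step_arm(
  steps="0 0 -0.01 0;0 0 -0.01 0;0 0 -0.01 0",
)

```text
time: 20.22
tool_pos: [548.2, 295.7, 86.9]
tcp_rot: [[0.15, 0.989, -0.002], [0.989, -0.15, -0.001], [-0.001, -0.001, -1.0]]
contact_force: [0.3, -0.6, -0.3]
grip_width: 0.699
finger_force: 0.0
```

>>> step_arm(
  steps="0.0003 0.0007 -0.03 0;0.0003 0.0007 -0.055 0;0.0003 0.0007 -0.069 0;0.0003 0.0007 -0.069 0;0.0003 0.0007 -0.069 0;0.0003 0.0007 -0.069 0",
)

```text
time: 20.72
tool_pos: [549.6, 297.3, 33.9]
tcp_rot: [[0.15, 0.989, 0.002], [0.989, -0.15, 0.001], [0.001, 0.002, -1.0]]
contact_force: [1.1, 0.3, 0.5]
grip_width: 0.703
finger_force: 0.0
```

>>> step_arm(
  steps="0 0 0 0;0 0 0 0;0 0 0 0;0 0 0 0;0 0 0 0;0 0 0 0",
  fingers=-1,
)

```text
time: 21.22
tool_pos: [549.6, 298.0, 34.4]
tcp_rot: [[0.149, 0.989, 0.002], [0.989, -0.149, 0.001], [0.001, 0.002, -1.0]]
contact_force: [-0.2, -0.5, 5.9]
grip_width: 0.335
finger_force: 51.8
```

>>> step_arm(
  steps="0 0 0.05 0;0 0 0.08 0;-0.006 -0.347 0.08 0.241;-0.006 -0.347 0.08 0.241;-0.006 -0.347 0.08 0.241;-0.006 -0.347 0.08 0.241;-0.006 -0.347 0.08 0.241;-0.006 -0.347 0.08 0.241",
)

```text
time: 21.88
tool_pos: [543.2, 47.1, 96.2]
tcp_rot: [[-0.04, 0.999, -0.001], [0.999, 0.04, 0.0], [0.0, -0.001, -1.0]]
contact_force: [0.3, -0.0, -0.1]
grip_width: 0.338
finger_force: 51.1
```

>>> step_arm(
  steps="0 -0.036 0 0;0 -0.036 0 0;0 -0.036 0 0;0 -0.036 0 0",
)

```text
time: 22.22
tool_pos: [543.8, 20.3, 96.3]
tcp_rot: [[-0.039, 0.999, -0.001], [0.999, 0.039, 0.001], [0.001, -0.001, -1.0]]
contact_force: [0.1, -0.0, -0.1]
grip_width: 0.337
finger_force: 51.0
```

>>> step_arm(
  steps="0.0005 0 -0.03 0;0.0005 0 -0.06 0;0.0005 0 -0.076 0;0.0005 0 -0.0825 0;0.0005 0 -0.083 0;0.0005 0 -0.083 0;0.0005 0 -0.083 0",
)

```text
time: 22.8
tool_pos: [544.9, 20.7, 30.6]
tcp_rot: [[-0.041, 0.999, 0.001], [0.999, 0.041, 0.0], [0.0, 0.001, -1.0]]
contact_force: [-0.2, 0.5, -0.6]
grip_width: 0.337
finger_force: 51.4
```

>>> step_arm(
  steps="0 0 0 0;0 0 0 0;0 0 0 0;0 0 0.03 0;0 0 0.085 0;0 0 0.085 0",
  fingers=0.41,
)

```text
time: 23.3
tool_pos: [549.2, 19.6, 105.8]
tcp_rot: [[-0.04, 0.999, 0.012], [0.999, 0.04, -0.001], [-0.002, 0.012, -1.0]]
contact_force: [1.0, 0.4, 1.9]
grip_width: 0.712
finger_force: 0.0
```

>>> step_arm(
  steps="-0.082 0.36 0.1 -0.3;-0.082 0.36 0.1 -0.3;-0.082 0.36 0.1 -0.3;-0.082 0.36 0.1 -0.3;-0.082 0.36 0.1 -0.3;-0.082 0.36 0.1 -0.3;-0.082 0.36 0.1 -0.3;-0.082 0.36 0.1 -0.3",
)

```text
time: 23.97
tool_pos: [478.5, 312.1, 180.8]
tcp_rot: [[0.192, 0.981, 0.003], [0.981, -0.192, 0.003], [0.004, 0.002, -1.0]]
contact_force: [0.7, -0.0, 0.7]
grip_width: 0.708
finger_force: 0.0
```

```bash
cat > view.py <<'E'
from h import *
c=read_camera("scene");w=pts(c)
hsv=cv2.cvtColor(c["color"],cv2.COLOR_RGB2HSV)
for k in("scene","side"):
    if k=="side": c=read_camera("side");w=pts(c);hsv=cv2.cvtColor(c["color"],cv2.COLOR_RGB2HSV)
    for z0,z1 in((18,26),(37,45)):
        m=near(w,(589,22),140,z0,z1)&(hsv[...,1]>60)&(hsv[...,0]<25)
        n,l,st,ce=cv2.connectedComponentsWithStats(m.astype(np.uint8))
        for i in range(1,n):
            if st[i,4]>150:
                P=w[l==i];r=cv2.minAreaRect(P[:,:2].astype(np.float32));print(k,z0,np.round(r[0],1),np.round(r[1],1),round(r[2],1),np.median(P[:,2]).round(1))
    for nm,p,t in(("tall",(467.9,-197.3),95),("short",(604,-347),65)):
        P=w[near(w,p,60,t-7,t+4)]
        if len(P)>30:print(nm,k,circ(P,25.5,P[:,:2].mean(0)))
E
python3 slat.py; python3 view.py
```

```text
t 23.9667 tcp [478.5 312.1 180.8] closing -11.05 grip 0.708
23 [409.9 322.7] [159.8  30.4] long 82.6 z 25.1 px [186 114  68 203]
23 [478.6 309.2] [159.6  30. ] long 78.3 z 25.2 px [295 115  43 202]
18 [409.8 322.7] [159.9  30.6] long 82.6 z 25.0 px [186 114  69 203]
18 [478.6 309.2] [159.6  30.1] long 78.3 z 25.1 px [295 115  43 202]
scene 18 [544.9  19.3] [ 35.5 161. ] 2.9 22.7
scene 18 [634.5  23.2] [ 33.7 160.5] 2.4 22.7
tall scene (array([ 468.7, -196.7]), 1.2, 175)
short scene (array([ 604.1, -346.2]), 1.19, 208)
side 18 [634.3  29.8] [ 31. 142.] 2.5 22.0
side 18 [544.6  17.5] [ 30.5 163.6] 2.3 21.9
tall side (array([ 467.8, -198.8]), 0.92, 232)
short side (array([ 603.4, -348.3]), 0.86, 299)
```

>>> step_arm(
  steps="0 0 0 -0.012;0 0.001 -0.05 -0.012;0 0.001 -0.1 -0.012;0 0.001 -0.15 -0.012;0 0.001 -0.17 -0.012;0 0.001 -0.17 -0.012;0 0.001 -0.17 -0.012;0 0.001 -0.17 -0.012",
)

```text
time: 24.78
tool_pos: [480.6, 308.5, 44.0]
tcp_rot: [[0.206, 0.979, 0.002], [0.979, -0.206, 0.001], [0.002, 0.002, -1.0]]
contact_force: [-0.3, -0.2, 0.3]
grip_width: 0.703
finger_force: 0.0
```

>>> step_arm(
  steps="-0.0015 0.0005 -0.0115 0;-0.0015 0.0005 -0.0115 0;-0.0015 0.0005 -0.0115 0;-0.0015 0.0005 -0.0115 0",
)

```text
time: 25.12
tool_pos: [478.2, 309.4, 33.9]
tcp_rot: [[0.204, 0.979, 0.001], [0.979, -0.204, 0.0], [0.001, 0.001, -1.0]]
contact_force: [-0.7, -0.1, -0.1]
grip_width: 0.706
finger_force: 0.0
```

>>> step_arm(
  steps="0 0 0 0;0 0 0 0;0 0 0 0;0 0 0 0;0 0 0 0;0 0 0 0",
  fingers=-1,
)

```text
time: 25.62
tool_pos: [478.3, 309.5, 33.7]
tcp_rot: [[0.204, 0.979, 0.001], [0.979, -0.204, 0.001], [0.001, 0.001, -1.0]]
contact_force: [-0.2, 0.5, 3.1]
grip_width: 0.337
finger_force: 51.4
```

>>> step_arm(
  steps="0 0 0.05 0;0 0 0.1 0;0.07 -0.1985 0.1 -0.844;0.07 -0.1985 0.1 -0.844;0.07 -0.1985 0.1 -0.844;0.07 -0.1985 0.1 -0.844;0.07 -0.1985 0.1 -0.844;0.07 -0.1985 0.1 -0.844",
)

```text
time: 26.28
tool_pos: [534.1, 147.8, 112.5]
tcp_rot: [[0.769, 0.639, -0.001], [0.639, -0.769, -0.0], [-0.001, -0.0, -1.0]]
contact_force: [0.2, -0.2, -0.8]
grip_width: 0.336
finger_force: 50.8
```

>>> step_arm(
  steps="0.0705 -0.1985 0 -0.844;0.0705 -0.1985 0 -0.844;0.0705 -0.1985 0 -0.844;0.0705 -0.1985 0 -0.844;0.0705 -0.1985 0 -0.844;0.0705 -0.1985 0 -0.844;0.0705 -0.1985 0 -0.844;0.0705 -0.1985 0 -0.844",
)

```text
time: 26.95
tool_pos: [589.7, -8.5, 112.3]
tcp_rot: [[0.999, 0.041, -0.001], [0.041, -0.999, 0.0], [-0.001, -0.0, -1.0]]
contact_force: [0.2, -1.1, -1.1]
grip_width: 0.334
finger_force: 50.8
```

```bash
python3 slat.py
```

```text
t 26.95 tcp [589.7  -8.5 112.3] closing -87.67 grip 0.334
18 [632.8  60.7] [30.3 85.6] long -87.5 z 21.1 px [115 145 157  55]
18 [543.1  61.1] [31.  77.4] long -87.4 z 21.0 px [139 291 124  44]
```

Down onto the bottom pair, then on to the last slat.

>>> step_arm(
  steps="0.001 0 -0.03 0;0.001 0 -0.06 0;0.001 0 -0.075 0;0.001 0 -0.08 0;0.001 0 -0.081 0;0.001 0 -0.081 0;0.001 0 -0.081 0",
)

```text
time: 27.58
tool_pos: [591.2, -8.1, 48.6]
tcp_rot: [[0.999, 0.04, 0.001], [0.04, -0.999, -0.0], [0.0, 0.0, -1.0]]
contact_force: [-0.4, 0.4, -0.8]
grip_width: 0.335
finger_force: 50.8
```

>>> step_arm(
  steps="0 0 0 0;0 0 0 0;0 0 0 0;0 0 0.03 0;0 0 0.085 0;0 0 0.085 0",
  fingers=0.3,
)

```text
time: 28.08
tool_pos: [595.4, -9.0, 124.2]
tcp_rot: [[0.999, 0.04, 0.012], [0.04, -0.999, -0.002], [0.012, 0.002, -1.0]]
contact_force: [1.4, -0.6, 1.5]
grip_width: 0.65
finger_force: 0.0
```

>>> step_arm(
  steps="-0.1135 0.207 0.04 0.893;-0.1135 0.207 0.04 0.893;-0.1135 0.207 0.04 0.893;-0.1135 0.207 0.04 0.893;-0.1135 0.207 0.04 0.893;-0.1135 0.207 0.04 0.893;-0.1135 0.207 0.04 0.893;-0.1135 0.207 0.04 0.893",
)

```text
time: 28.75
tool_pos: [500.4, 157.4, 148.8]
tcp_rot: [[0.739, 0.674, 0.001], [0.674, -0.739, -0.0], [0.001, 0.001, -1.0]]
contact_force: [-0.6, -0.2, 0.4]
grip_width: 0.652
finger_force: 0.0
```

>>> step_arm(
  steps="-0.1125 0.206 0 0.89;-0.1125 0.206 0 0.89;-0.1125 0.206 0 0.89;-0.1125 0.206 0 0.89;-0.1125 0.206 0 0.89;-0.1125 0.206 0 0.89;-0.1125 0.206 0 0.89;-0.1125 0.206 0 0.89",
)

```text
time: 29.42
tool_pos: [410.7, 321.5, 148.2]
tcp_rot: [[0.134, 0.991, -0.0], [0.991, -0.134, -0.0], [-0.0, -0.0, -1.0]]
contact_force: [-0.3, 0.2, -0.5]
grip_width: 0.65
finger_force: 0.0
```

```bash
python3 slat.py; python3 view.py
```

```text
t 29.4167 tcp [410.7 321.5 148.2] closing -7.73 grip 0.65
23 [409.6 322.8] [160.1  30.1] long 82.7 z 25.2 px [287 108  49 227]
18 [409.5 322.3] [161.   30.1] long 82.7 z 25.1 px [287 108  49 227]
scene 18 [543.6  53.9] [34.8 90.8] 2.3 22.7
scene 18 [548.2 -42. ] [34.1 36.4] 3.0 22.8
scene 18 [633.5  57.3] [34.5 90.9] 2.1 22.9
scene 18 [637.  -38.9] [32.6 36. ] 3.0 22.7
scene 37 [591.6  -8.4] [161.9  30.3] 2.1 40.9
tall scene (array([ 468.5, -196.6]), 1.31, 171)
short scene (array([ 604.2, -346.3]), 1.1, 212)
side 18 [632.4  65. ] [30.3 75.8] 2.6 22.1
side 18 [543.1  62.6] [30.4 76.2] 2.1 21.9
side 18 [542.4 -43.5] [39.8 41.5] 2.6 21.9
side 37 [590.4 -10.4] [159.1  35. ] 2.4 39.8
tall side (array([ 467.7, -198.7]), 0.92, 229)
short side (array([ 603.5, -348.4]), 0.86, 291)
```

>>> step_arm(
  steps="-0.0012 0.0015 -0.05 0.008;-0.0012 0.0015 -0.1 0.008;-0.0012 0.0015 -0.13 0.008;-0.0012 0.0015 -0.1415 0.008;-0.0012 0.0015 -0.1415 0.008;-0.0012 0.0015 -0.1415 0.008;-0.0012 0.0015 -0.1415 0.008",
)

```text
time: 30.15
tool_pos: [411.2, 323.9, 37.5]
tcp_rot: [[0.125, 0.992, 0.004], [0.992, -0.125, 0.002], [0.002, 0.003, -1.0]]
contact_force: [0.1, 0.1, 0.5]
grip_width: 0.648
finger_force: 0.0
```

>>> step_arm(
  steps="0 0 0 0;0 0 0 0;0 0 0 0;0 0 0 0;0 0 0 0;0 0 0 0",
  fingers=-1,
)

```text
time: 30.65
tool_pos: [410.8, 324.1, 37.3]
tcp_rot: [[0.124, 0.992, 0.003], [0.992, -0.124, 0.002], [0.002, 0.003, -1.0]]
contact_force: [-0.2, -1.3, 6.1]
grip_width: 0.333
finger_force: 51.3
```

>>> step_arm(
  steps="0 0 0.05 0;0 0 0.1 0;0.1115 -0.1695 0.1 -0.894;0.1115 -0.1695 0.1 -0.894;0.1115 -0.1695 0.1 -0.894;0.1115 -0.1695 0.1 -0.894;0.1115 -0.1695 0.1 -0.894;0.1115 -0.1695 0.1 -0.894",
)

```text
time: 31.32
tool_pos: [499.7, 185.7, 115.6]
tcp_rot: [[0.742, 0.67, 0.001], [0.67, -0.742, 0.0], [0.001, 0.0, -1.0]]
contact_force: [-0.5, -0.2, -1.7]
grip_width: 0.333
finger_force: 50.5
```

>>> step_arm(
  steps="0.1115 -0.1695 0 -0.894;0.1115 -0.1695 0 -0.894;0.1115 -0.1695 0 -0.894;0.1115 -0.1695 0 -0.894;0.1115 -0.1695 0 -0.894;0.1115 -0.1695 0 -0.894;0.1115 -0.1695 0 -0.894;0.1115 -0.1695 0 -0.894",
)

```text
time: 31.98
tool_pos: [587.5, 52.0, 115.1]
tcp_rot: [[0.999, 0.044, -0.0], [0.044, -0.999, 0.0], [-0.0, -0.0, -1.0]]
contact_force: [0.1, 0.1, -0.8]
grip_width: 0.334
finger_force: 50.5
```

```bash
python3 slat.py
```

```text
t 31.9833 tcp [587.5  52.  115.1] closing -87.48 grip 0.334
18 [625.7  19. ] [87.3 22. ] long 1.9 z 21.3 px [357 109  47 154]
36 [596.5  -7.4] [148.   30.4] long 2.4 z 39.1 px [390 109  78 254]
```

>>> step_arm(
  steps="0.001 0 -0.03 0;0.001 0 -0.06 0;0.001 0 -0.072 0;0.001 0 -0.076 0;0.001 0 -0.0795 0;0.001 0 -0.0795 0;0.001 0 -0.0795 0",
)

```text
time: 32.62
tool_pos: [589.5, 52.1, 52.9]
tcp_rot: [[0.999, 0.042, 0.003], [0.042, -0.999, -0.0], [0.003, 0.0, -1.0]]
contact_force: [0.2, 0.3, -0.8]
grip_width: 0.334
finger_force: 50.5
```

>>> step_arm(
  steps="0 0 -0.001 0;0 0 -0.001 0;0 0 -0.001 0",
)

```text
time: 32.87
tool_pos: [588.9, 52.0, 51.4]
tcp_rot: [[0.999, 0.042, 0.001], [0.042, -0.999, -0.0], [0.001, 0.0, -1.0]]
contact_force: [-0.7, -0.1, 0.6]
grip_width: 0.331
finger_force: 50.7
```

>>> step_arm(
  steps="0 0 0 0;0 0 0 0;0 0 0 0;0 0 0.03 0;0 0 0.085 0;0 0 0.17 0;0 0 0.17 0",
  fingers=0.2,
)

```text
time: 33.45
tool_pos: [589.5, 52.0, 190.8]
tcp_rot: [[0.999, 0.042, 0.004], [0.042, -0.999, -0.0], [0.004, 0.0, -1.0]]
contact_force: [0.9, 0.2, -0.0]
grip_width: 0.602
finger_force: 0.0
```

>>> step_arm(
  steps="0.018 -0.4 0 0;0.018 -0.4 0 0;0.018 -0.4 0 0;0.018 -0.4 0 0;0.018 -0.4 0 0;0.018 -0.4 0 0;0.018 -0.4 0 0;0.018 -0.4 0 0",
  fingers=1,
)

```text
time: 34.12
tool_pos: [602.4, -271.7, 186.8]
tcp_rot: [[0.999, 0.04, 0.0], [0.04, -0.999, -0.001], [0.0, 0.001, -1.0]]
contact_force: [0.0, 1.2, -0.1]
grip_width: 1.002
finger_force: 0.0
```

```bash
cat > can.py <<'E'
from h import *
import sys
s=state();R=s["tcp_rot"];print("t",s["time"],"tcp",s["tool_pos"].round(1),"closing",np.degrees(np.arctan2(R[1,1],R[0,1])).round(2))
c=read_camera("wrist");w=pts(c);hsv=cv2.cvtColor(c["color"],cv2.COLOR_RGB2HSV)
for nm,p,t in(("tall",(467.9,-197.3),95),("short",(604,-347),65)):
    P=w[near(w,p,80,t-6,t+3)&(hsv[...,1]<60)]
    if len(P)>50:print(nm,"wrist",circ(P,25.5,P[:,:2].mean(0)),np.percentile(P[:,2],98).round(1))
if len(sys.argv)>1:save(c,sys.argv[1]+".png")
E
python3 can.py w6;python3 view.py
```

```text
t 34.1167 tcp [ 602.4 -271.7  186.8] closing -87.72
tall wrist (array([ 468.5, -196.6]), 0.75, 729) 94.9
short wrist (array([ 604.2, -346.3]), 0.79, 899) 65.3
scene 18 [546.7 -42.3] [36.1 35.7] 3.8 22.5
scene 18 [637.3 -38.7] [32.7 36.3] 2.7 22.8
scene 37 [587.1  51.6] [163.   31.4] 2.2 41.0
scene 37 [590.1  -8.4] [164.9  31. ] 2.1 41.0
tall scene (array([ 468.4, -196.6]), 1.29, 151)
short scene (array([ 604.3, -346.3]), 1.03, 209)
side 18 [547.1 -43.3] [30.2 42.1] 3.5 22.0
side 37 [561.5  49.1] [108.6  34.7] 2.2 40.0
side 37 [568.5 -10.5] [115.5  35.3] 3.7 39.9
tall side (array([ 467.8, -198.9]), 0.98, 231)
short side (array([ 603.4, -348.3]), 0.88, 287)
```

View pics/w6.png

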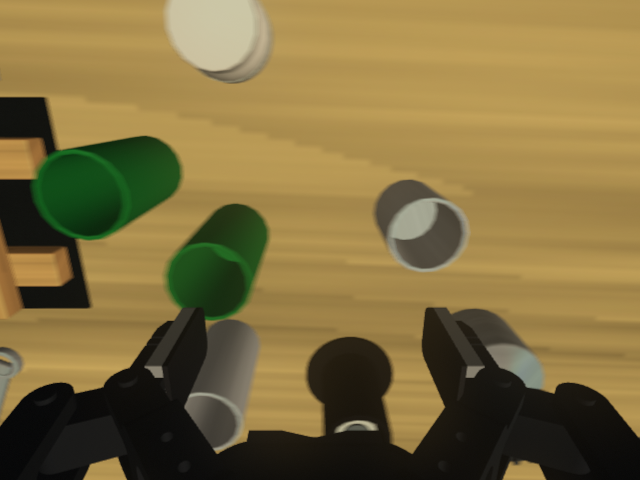

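Clear view: the bare short can stands upright at (425,232), and it is the grey one, not a green cup. I go over it.

>>> step_arm(
  steps="0.0015 -0.0945 0 0;0.0015 -0.0945 0 0;0.0015 -0.0945 -0.03 0;0.0015 -0.0945 -0.06 0;0.0015 -0.0945 -0.06 0;0.0015 -0.0945 -0.06 0;0.0015 -0.0945 -0.06 0",
)

```text
time: 34.85
tool_pos: [604.7, -342.6, 139.7]
tcp_rot: [[0.999, 0.043, 0.001], [0.043, -0.999, -0.0], [0.001, 0.0, -1.0]]
contact_force: [0.6, 0.2, -0.2]
grip_width: 1.005
finger_force: 0.0
```

>>> step_arm(
  steps="-0.0005 -0.005 0 0;-0.0005 -0.005 -0.05 0;-0.0005 -0.005 -0.09 0;-0.0005 -0.005 -0.1145 0;-0.0005 -0.005 -0.1145 0;-0.0005 -0.005 -0.1145 0;-0.0005 -0.005 -0.1145 0",
)

```text
time: 35.43
tool_pos: [605.3, -348.6, 50.2]
tcp_rot: [[0.999, 0.042, 0.004], [0.042, -0.999, -0.003], [0.004, 0.003, -1.0]]
contact_force: [-0.2, 0.7, 1.6]
grip_width: 1.001
finger_force: 0.0
```

>>> step_arm(
  steps="0 0 0 0;0 0 0 0;0 0 0 0;0 0 0 0;0 0 0 0",
  fingers=-1,
  grip_force=40,
)

```text
time: 35.85
tool_pos: [605.1, -348.4, 49.9]
tcp_rot: [[0.999, 0.042, 0.003], [0.042, -0.999, -0.002], [0.003, 0.002, -1.0]]
contact_force: [-0.7, 0.7, 5.7]
grip_width: 0.633
finger_force: 42.8
```

>>> step_arm(
  steps="0 0 0.05 0;0 0 0.1 0;0 0 0.15 0;0 0 0.15 0;0.015 0.2 0.15 0;0.015 0.2 0.15 0;0.015 0.2 0.15 0;0.015 0.2 0.15 0",
)

```text
time: 36.52
tool_pos: [615.2, -185.3, 166.8]
tcp_rot: [[0.999, 0.042, -0.0], [0.042, -0.999, 0.001], [-0.0, -0.001, -1.0]]
contact_force: [0.7, -0.1, -2.2]
grip_width: 0.63
finger_force: 43.6
```

>>> step_arm(
  steps="0.0175 0.265 0 0;0.0175 0.265 0 0;0.0175 0.265 0 0;0.0175 0.265 0 0;0.0175 0.265 0 0;0.0175 0.265 0 0;0.0175 0.265 0 0;0.0175 0.265 0 0",
)

```text
time: 37.18
tool_pos: [629.5, 24.3, 166.9]
tcp_rot: [[0.999, 0.043, -0.0], [0.043, -0.999, -0.001], [-0.0, 0.001, -1.0]]
contact_force: [0.3, -0.3, -2.0]
grip_width: 0.629
finger_force: 43.8
```

```bash
cat > held.py <<'E'
from h import *
import sys
s=state();t=s["tool_pos"];print("t",s["time"],"tcp",t.round(1))
h=float(sys.argv[1])
for k in("scene","side"):
    c=read_camera(k);w=pts(c);hsv=cv2.cvtColor(c["color"],cv2.COLOR_RGB2HSV)
    P=w[near(w,t,50,t[2]-h+3,t[2]-18)&(hsv[...,1]<60)]
    print(k,circ(P,27,t[:2]) if len(P)>20 else len(P),"zmin",np.percentile(w[near(w,t,40,42,t[2])][:,2],1).round(1) if len(P) else "")
E
python3 held.py 50
```

```text
t 37.1833 tcp [629.5  24.3 166.9]
scene (array([627.6,  24.2]), 1.32, 283) zmin 42.0
side (array([628.4,  23.2]), 0.91, 230) zmin 42.3
```

>>> step_arm(
  steps="0.002 -0.0005 -0.04 0;0.002 -0.0005 -0.07 0;0.002 -0.0005 -0.085 0;0.002 -0.0005 -0.091 0;0.002 -0.0005 -0.094 0;0.002 -0.0005 -0.094 0;0.002 -0.0005 -0.094 0",
)

```text
time: 37.87
tool_pos: [632.4, 23.6, 93.6]
tcp_rot: [[0.999, 0.041, 0.003], [0.041, -0.999, -0.0], [0.003, 0.0, -1.0]]
contact_force: [-0.7, -0.9, -2.3]
grip_width: 0.631
finger_force: 43.8
```

>>> step_arm(
  steps="0 0 -0.0015 0;0 0 -0.0015 0;0 0 -0.0015 0",
)

```text
time: 38.12
tool_pos: [631.8, 24.0, 91.7]
tcp_rot: [[0.999, 0.042, 0.001], [0.042, -0.999, -0.0], [0.001, 0.0, -1.0]]
contact_force: [0.2, -0.0, -2.0]
grip_width: 0.627
finger_force: 43.8
```

>>> step_arm(
  steps="0 0 -0.002 0;0 0 -0.0025 0;0 0 -0.0025 0",
)

```text
time: 38.37
tool_pos: [631.9, 24.1, 89.9]
tcp_rot: [[0.999, 0.042, 0.001], [0.042, -0.999, -0.0], [0.001, 0.0, -1.0]]
contact_force: [-2.0, 1.4, 3.3]
grip_width: 0.629
finger_force: 44.2
```

Contact. Release, rise, and go back to the tall can.

>>> step_arm(
  steps="0 0 0 0;0 0 0 0;0 0 0 0;0 0 0 0;0 0 0.03 0;0 0 0.08 0;0 0 0.13 0;0 0 0.18 0",
  fingers=0.9,
)

```text
time: 39.03
tool_pos: [630.7, 24.0, 233.6]
tcp_rot: [[0.999, 0.042, -0.001], [0.042, -0.999, 0.0], [-0.001, -0.0, -1.0]]
contact_force: [1.3, -0.2, 0.7]
grip_width: 0.949
finger_force: 0.0
```

>>> step_arm(
  steps="-0.195 -0.22 0 0;-0.195 -0.22 0 0;-0.195 -0.22 0 0;-0.195 -0.22 0 0;-0.195 -0.22 0 0;-0.195 -0.22 0 0;-0.195 -0.22 0 0;-0.195 -0.22 0 0",
)

```text
time: 39.7
tool_pos: [474.6, -152.9, 232.8]
tcp_rot: [[0.999, 0.039, 0.001], [0.039, -0.999, 0.0], [0.001, -0.0, -1.0]]
contact_force: [-0.3, 0.5, 0.2]
grip_width: 0.949
finger_force: 0.0
```

```bash
sed -i 's/(604,-347)/(631,24)/;s/t-6,t+3/t-6+40*(nm=="short"),t+3+40*(nm=="short")/' can.py; python3 can.py; sed -i 's/(604,-347),65/(631,24),105/' view.py; python3 view.py
```

```text
t 39.7 tcp [ 474.6 -152.9  232.8] closing -87.75
tall wrist (array([ 468.3, -196.2]), 0.79, 952) 95.3
short wrist (array([580.6,  18.4]), 1.24, 265) 105.6
scene 18 [545.1 -42.6] [35.4 36. ] 2.9 22.7
scene 18 [637.6 -38.8] [33.5 36.3] 3.0 22.6
scene 37 [530.   49.3] [52.3 29.4] 1.7 41.4
scene 37 [589.2  -8.4] [164.1  30.3] 2.2 41.0
scene 37 [626.5  52.7] [82.8 32.1] 0.6 40.7
tall scene (array([ 468.5, -196.6]), 1.2, 177)
short scene (array([631. ,  23.6]), 1.14, 192)
side 18 [547.3 -43.3] [43.2 30.4] 89.8 21.9
side 37 [558.1  49.2] [101.9  33.9] 3.8 39.8
side 37 [590.5  -9.4] [159.9  34.7] 2.6 40.0
tall side (array([ 467.8, -198.7]), 0.94, 226)
short side (array([630.4,  22.1]), 1.25, 163)
```

>>> step_arm(
  steps="-0.0075 -0.0545 0 0;-0.0075 -0.0545 0 0;-0.0075 -0.0545 -0.03 0;-0.0075 -0.0545 -0.08 0;-0.0075 -0.0545 -0.08 0;-0.0075 -0.0545 -0.08 0;-0.0075 -0.0545 -0.08 0",
)

```text
time: 40.43
tool_pos: [470.1, -195.3, 169.9]
tcp_rot: [[0.999, 0.043, 0.001], [0.043, -0.999, -0.0], [0.001, 0.0, -1.0]]
contact_force: [0.6, -0.6, -0.8]
grip_width: 0.949
finger_force: 0.0
```

>>> step_arm(
  steps="-0.0018 -0.001 -0.04 0;-0.0018 -0.001 -0.08 0;-0.0018 -0.001 -0.11 0;-0.0018 -0.001 -0.118 0;-0.0018 -0.001 -0.118 0;-0.0018 -0.001 -0.118 0;-0.0018 -0.001 -0.118 0",
)

```text
time: 41.02
tool_pos: [469.8, -197.5, 77.4]
tcp_rot: [[0.999, 0.042, 0.004], [0.042, -0.999, -0.003], [0.004, 0.003, -1.0]]
contact_force: [0.7, -0.3, -0.2]
grip_width: 0.95
finger_force: 0.0
```

>>> step_arm(
  steps="0 0 0 0;0 0 0 0;0 0 0 0;0 0 0 0;0 0 0 0",
  fingers=-1,
)

```text
time: 41.43
tool_pos: [469.0, -196.9, 76.2]
tcp_rot: [[0.999, 0.042, 0.003], [0.042, -0.999, -0.001], [0.003, 0.001, -1.0]]
contact_force: [-0.5, 1.9, 6.2]
grip_width: 0.619
finger_force: 42.4
```

>>> step_arm(
  steps="0 0 0.05 0;0 0 0.1 0;0 0 0.14 0;0.0975 0.2712 0.14 0;0.0975 0.2712 0.14 0;0.0975 0.2712 0.14 0;0.0975 0.2712 0.14 0;0.0975 0.2712 0.14 0",
)

```text
time: 42.1
tool_pos: [538.3, 1.5, 186.4]
tcp_rot: [[0.999, 0.041, 0.0], [0.041, -0.999, -0.0], [0.0, 0.0, -1.0]]
contact_force: [1.5, -0.8, -1.2]
grip_width: 0.622
finger_force: 43.3
```

>>> step_arm(
  steps="0.008 0.022 0 0;0.008 0.022 0 0;0.008 0.022 0 0;0.008 0.022 0 0",
)

```text
time: 42.43
tool_pos: [544.3, 16.7, 186.0]
tcp_rot: [[0.999, 0.042, -0.001], [0.042, -0.999, -0.001], [-0.001, 0.0, -1.0]]
contact_force: [0.8, -0.1, -1.0]
grip_width: 0.619
finger_force: 43.3
```

```bash
python3 held.py 76
```

```text
t 42.4333 tcp [544.3  16.7 186. ]
scene (array([541.8,  16.8]), 1.1, 429) zmin 42.2
side (array([543.1,  16.2]), 0.97, 462) zmin 42.3
```

>>> step_arm(
  steps="0.005 0.004 -0.03 0;0.005 0.004 -0.06 0;0.005 0.004 -0.075 0;0.005 0.004 -0.083 0;0.005 0.004 -0.086 0;0.005 0.004 -0.086 0;0.005 0.004 -0.086 0",
)

```text
time: 43.12
tool_pos: [549.5, 20.1, 118.8]
tcp_rot: [[0.999, 0.042, 0.002], [0.042, -0.999, -0.0], [0.002, 0.0, -1.0]]
contact_force: [0.0, 0.5, -0.7]
grip_width: 0.619
finger_force: 43.3
```

>>> step_arm(
  steps="0 0 -0.002 0;0 0 -0.002 0;0 0 -0.002 0",
)

```text
time: 43.37
tool_pos: [549.1, 20.4, 116.6]
tcp_rot: [[0.999, 0.042, 0.001], [0.042, -0.999, -0.0], [0.001, 0.0, -1.0]]
contact_force: [0.7, -0.0, -1.3]
grip_width: 0.616
finger_force: 43.3
```

>>> step_arm(
  steps="0 0 -0.0012 0;0 0 -0.0018 0;0 0 -0.0018 0",
)

```text
time: 43.62
tool_pos: [549.4, 20.5, 116.3]
tcp_rot: [[0.999, 0.042, 0.001], [0.042, -0.999, -0.0], [0.001, 0.0, -1.0]]
contact_force: [-3.0, 0.9, 6.7]
grip_width: 0.622
finger_force: 44.1
```

>>> step_arm(
  steps="0 0 0 0;0 0 0 0;0 0 0 0;0 0 0 0;0 0 0.03 0;0 0 0.08 0;0 0 0.13 0;0 0 0.18 0",
  fingers=0.9,
)

```text
time: 44.28
tool_pos: [548.1, 20.5, 259.4]
tcp_rot: [[0.999, 0.042, -0.001], [0.042, -0.999, 0.0], [-0.001, -0.0, -1.0]]
contact_force: [0.8, -0.5, -0.0]
grip_width: 0.95
finger_force: 0.0
```

>>> step_arm(
  steps="-0.1 0.25 0.05 0;-0.1 0.25 0.05 0;-0.1 0.25 0.05 0;-0.1 0.25 0.05 0;-0.1 0.25 0.05 0;-0.1 0.25 0.05 0",
)

```text
time: 44.78
tool_pos: [467.0, 224.6, 300.1]
tcp_rot: [[0.999, 0.047, 0.002], [0.047, -0.999, 0.003], [0.002, -0.003, -1.0]]
contact_force: [1.0, -0.8, 0.7]
grip_width: 0.946
finger_force: 0.0
```

```bash
sed -i 's/(467.9,-197.3),95/(548,20),135/' view.py; python3 view.py; python3 - <<'E'
from h import *
print(state()["time"])
c=read_camera("scene");save(c,"end.png",None,1.25)
for k in("scene","side"):
    w=pts(read_camera(k))
    for a,b in((125,150),(160,186)):
        P=w[near(w,(437,-310),40,a,b)];print(k,circ(P,10,P[:,:2].mean(0)))
E
```

```text
scene 18 [547.4 -42.2] [33.3 36.6] 0.3 22.6
scene 18 [639.5 -38.5] [38.3 36.7] 0.6 22.7
scene 37 [591.   -8.5] [163.3  30.3] 2.2 41.1
scene 37 [628.4  52.6] [81.3 32.5] 1.4 40.8
tall scene (array([549. ,  20.5]), 1.21, 181)
short scene (array([630.4,  23.4]), 5.87, 234)
side 18 [548.  -43.4] [45.6 40. ] 4.1 22.3
side 37 [590.3 -10.7] [159.1  33.9] 2.2 40.0
tall side (array([548.4,  18.6]), 1.24, 168)
short side (array([630.4,  22.3]), 1.62, 169)
44.8833
scene (array([ 438.1, -309.4]), 0.99, 81)
scene (array([ 437.6, -309.5]), 1.31, 98)
side (array([ 438.8, -310.1]), 0.52, 127)
side (array([ 438.9, -310. ]), 0.46, 140)
```

View pics/end.png

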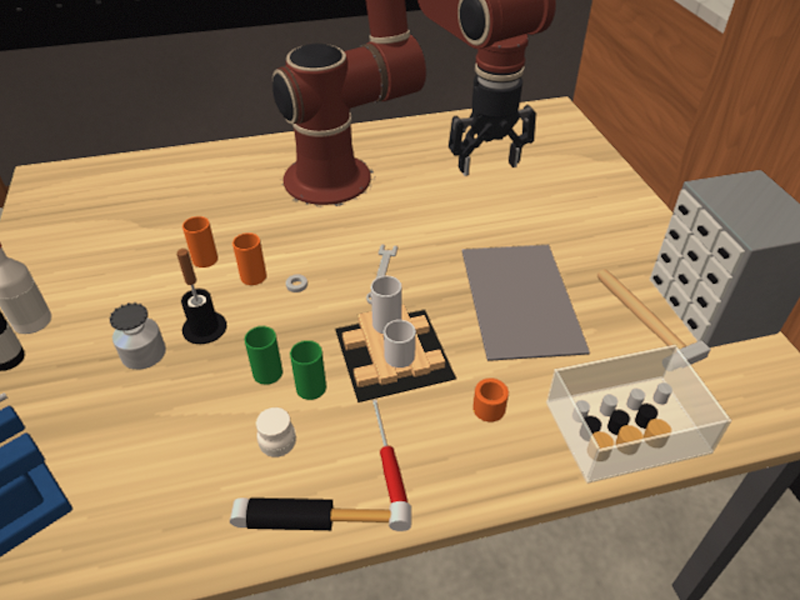

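The final picture shows the crib at (395,350) carrying both cans upright, at (387,300) and (400,342), and the brush upright in its holder at (197,295). The other tools and parts look untouched, so I hand in.

```bash
python3 -c "
from plant import finish_job
print(finish_job())"
```

```text
the job is handed in; nothing more can be done
None
```

I wetted the brush, scrubbed the tall can and then the short one, stood the brush back in its holder, built the crib on the mat, stood both cans on it and handed the job in at about 45 s; the hand-in gave no verdict, but the last camera check showed everything in place.

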